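# Empty a pick bin and hold it against the sprung stop for screwing

### The arm

A 7-joint arm with a two-finger parallel gripper is mounted at the origin on the work surface. World frame = base frame: x ahead of the robot, y to its left, z up, the work surface at z = 0. Lengths are in m, angles in rad, forces in N, time in s.
With the tool pointing down it reaches from about 0.425 to 0.925 m from the base axis. Payload 6.8 kg.
Tool frame: the origin (TCP) lies at the very end of the fingers, on their centre line; the grasp point (between the pads) lies 19 mm behind it (env.pinch_z is the distance from the TCP to the grasp point, in m); z points along the fingers, y is the direction in which the jaws open and shut (so a half turn about z gives the same grasp; the last joint's range is limited). The gripper opens to 85 mm and grips with 20 to 120 N. Pads are 22 mm wide; open, the fingers measure 114 mm over their backs; the gripper's body (76 mm by 85 mm) begins 54 mm behind the grasp point. The pads swing forward as they close: fully open they stand 13 mm farther back than shut.
Start: joints at [-0.108, 0.477, 0.022, 1.555, -0.011, 1.109, -0.083], TCP at [0.675, 0, 0.231] pointing down, gripper open.
Joint ranges: [-2.96, 2.96], [-0.34, 2.1], [-1.41, 1.46], [0.24, 2.44], [-1.37, 4.51], [0.17, 1.92], [-2.96, 2.96]. Speed limits (rad/s): [2.39, 2.39, 3.14, 3.14, 3.14, 3.14, 3.14].

### API

Orientations are given as a unit quaternion [w, x, y, z].
In Python, from cell import env gives the robot as it stands. The module is installed in compiled form; this text tells all that it offers.
- The arm moves only by the tool send_rows, never from a script. Its argument "increments" is a list that holds one entry, the list of rows, each a list of 6 numbers: the shift along the tool's x, y, z each as a share of 750 mm, from -1 to 1, then the turn, a rotation vector about the tool's x, y, z each as a share of 45 degrees, from -1 to 1. A call has 1 to 5 rows; each row shifts and turns the pose as measured when the row begins, along the tool's axes as they then stand; what a row does not reach is not made up. A row lasts 1/10 s, in which the tool goes at most 50 mm and 8.59 degrees, less where a joint would pass 70% of its speed; a pose out of reach is approached as far as the arm can. A call with a number of a shift or a turn outside -1 to 1 is refused whole. A call with a gripper value outside its range is refused whole. "grip" is the finger opening in mm, from 0 to 85.4, set as the call begins (left out, the last holds). The fingers move at their own pace and stop on an object; "force" is the grip in N (left out, the last holds). Time passes only in rows, so rows that do not move let the fingers close. It gives the time, the measured TCP pose, the force and the opening at its end, in the units of the state.
- env.observe(): the state, without advancing time (a new reading comes with each control period).
- env.snapshot(name): name is "scene" or "side" or "wrist"; returns the picture (420x560x3 uint8, red, green, blue); there is no depth.
- env.calibration(name): a dict with "vertical_fov" (degrees; the focal length in pixels is half the picture's height over the tangent of half this angle, whatever the lens; pixels are square), "cx", "cy" (the principal point, pixels), "R" (3x3) and "t" (3): a world point X has camera coordinates R X + t. Camera axes: x right, y down, z forward; pixel columns grow to the right and rows downward; lengths in m; the calibration is good to about 2 mm. A picture is of the moment at which its call begins: read the wrist's pose just before it. calibration takes no time and is no camera call; for the wrist camera it gives the pose at the moment of the call.
- env.close_job(): hands the job in, once; it reports no verdict.
The state is a dict: "time_s": time; "joint_pos": joint angles; "qd": joint speeds; "effort": joint torques, N m; "tool_pos": TCP position; "tool_rot": TCP orientation; "ft_force": force on the tool from outside, world axes, zero at the start; "wrist_torque": the same for the moment, N m; "opening": opening from 0.0 (shut) to 1.0 (fully open).
Only numpy, scipy, OpenCV 4.12 (cv2) and the standard library are available. Lean on these libraries where they do the work, as an engineer would, in place of code of your own. Each camera call takes 0.05 s, during which the arm holds its last target.

### The job

Tip the four wooden ball knobs out of the open-fronted metal bin into the plywood tray. Then stand the empty bin upright on the jig's board, with its high back flat against the middle of the sprung wooden stop bar, and press it on with the bin until the bar has gone in about half of its 20 mm travel (about 9 N), never all the way, so that I can screw it on. Finish while still holding it there with that steady push; do not let go, keep the robot off the jig itself, and leave the other things on the bench where they are.

Things in the scene. Friction and masses are not known exactly. Their poses are not given: they have to be found in the camera images.
- bin: open-topped pick bin of bare aluminium, loose, 84 mm front to back (x), 56 wide (y), 70 high, 220 g. Origin: centre of underside; +x to its back, z up. Back wall 70 mm high; front (x = -42) only a lip 10 mm high; inner floor 4 mm up. Starts on the bench, front roughly to the robot (-x). Knobs roll out over the lip when it is tipped front-down 60 to 70 degrees
- bin_grip (a point): point in the bin at x = +10 mm, y = 0, 55 mm above its underside, midway between the high parts of the side walls, which can be gripped from above (56 mm over the outside, 3 mm thick). The side walls are 70 mm high from x = -16 to +38 mm and 35 mm high ahead of that
- bin_back (a point): point on the outer face of the bin's back wall, in its middle, 35 mm above its underside. If the bin is pushed down hard while it is slid on the board, its edge catches and it pitches in the grip: slide it lightly
- knob0: round ball knob of plain light wood, 24 mm in diameter, 14 g, loose in the bin at the start, all four are alike. Origin at its centre
- knob1: round ball knob of plain light wood, 24 mm in diameter, 14 g, loose in the bin at the start, all four are alike. Origin at its centre
- knob2: round ball knob of plain light wood, 24 mm in diameter, 14 g, loose in the bin at the start, all four are alike. Origin at its centre
- knob3: round ball knob of plain light wood, 24 mm in diameter, 14 g, loose in the bin at the start, all four are alike. Origin at its centre
- tray: open plywood tray fixed to the bench, outside 170 mm (its x) by 160 mm (its y) by 45 mm high, walls and floor 6 mm thick. Origin: centre of its underside, z up; it stands between the places of the bin and the jig
- jig: wooden jig fixed to the bench: plywood board 220 mm (x) by 160 mm (y), 12 mm thick; fixed light-wood block 130 mm wide, its top 62 mm over the bench, at its far end (x = 77 to 107); sprung dark-wood stop bar in front of the block. Origin: centre of the board's underside; +x from the open end to the bar (roughly away from the robot), z up
- stop_bar (a joint): travel of the stop bar along the jig's +x, in m: 0 at rest, 0.020 pushed fully in. A spring of 0.9 N per mm pushes it back
- bar_face (a point): middle of the stop bar's front face (the one that looks to the jig's -x); it moves with the bar, and its x, y and z axes are the jig's. At rest it is at x = 30 mm, y = 0, 37 mm above the jig's underside. The bar is 110 mm wide, 14 mm thick and its top is 60 mm above the bench
- screwdriver: screwdriver lying at the left; leave alone
- glue: white bottle 52 mm across, 110 mm high, behind the tray; leave alone
- tin: steel tin 72 mm across, 75 mm high, behind the tray; leave alone
- sanding_block: cork block 60 x 100 x 28 mm, on the robot's side of the tray; leave alone
- offcut: wooden offcut 45 x 120 x 22 mm, on the robot's side of the tray; leave alone
- hammer: hammer lying at the right; leave alone
- tape_roll: cardboard-coloured disc-shaped roll 80 mm across, 24 mm high, at the left; leave alone
Mind the look-alikes: they are no part of the job. Leave any orange look-alike of the bin alone. Leave any pink look-alike of the tray alone.

How it is judged:
By the outcome, as a careful person would: the job done as asked, in the order asked, and still so for the second after the job is handed in, while the arm keeps its last pose, push and grip.
It also fails if it takes over 51 s, if anything falls off the work surface, if the arm or the gripper's body presses on something with over 40 N, if the wrist force passes 120 N, or if a joint passes its speed limit or range.

## Working session

There is one attempt and no reset: what is moved stays moved. The work goes in short steps, Python scripts to look and compute and a tool call to move; the robot and the scene stay as the last step left them, time stands still between calls to the robot, and variables do not carry over. Pictures are saved under pics/ and viewed, and the job is handed in when it is done.

Besides the shell and the picture viewer there is one more tool, called after "Request:" in YAML: its name, and indented under it one key for each argument. send_rows: Moves the arm, as the interface text tells. Shift numbers are shares of 750 mm and turn numbers shares of 45 degrees, none past 1 either way. Its arguments: {"type":"object","properties":{"increments":{"type":"array","items":{"type":"array","items":{"type":"array","items":{"type":"number","minimum":-1,"maximum":1}}}},"grip":{"type":"number"},"force":{"type":"number"}},"required":["increments"]}

```bash
ls; mkdir -p pics; cat > h.py <<'E'
import numpy as np, cv2
from cell import env
def snap(n,f):
    im=env.snapshot(n); cv2.imwrite('pics/'+f+'.png',cv2.cvtColor(im,cv2.COLOR_RGB2BGR)); return im
def ray(n,u,v,c=None):
    c=c or env.calibration(n); f=210/np.tan(np.radians(c['vertical_fov'])/2)
    R=np.array(c['R']);t=np.array(c['t'])
    d=R.T@np.array([(u-c['cx'])/f,(v-c['cy'])/f,1]); return -R.T@t,d
def onz(n,u,v,z,c=None):
    o,d=ray(n,u,v,c); return o+d*(z-o[2])/d[2]
def proj(n,X,c=None):
    c=c or env.calibration(n); f=210/np.tan(np.radians(c['vertical_fov'])/2)
    p=np.array(c['R'])@np.array(X)+np.array(c['t']); return c['cx']+f*p[0]/p[2],c['cy']+f*p[1]/p[2]
E
python3 - <<'E'
from h import *
print(env.observe())
for n in ['scene','side','wrist']:
    c=env.calibration(n); print(n,c); snap(n,n+'0')
E
```

```text
pics
{'time_s': 0.0, 'joint_pos': array([-0.10809471,  0.47781404,  0.02234411,  1.55648145, -0.01151517,
        1.1093169 , -0.08307807]), 'qd': array([ 2.82140196e-04, -1.26080054e-03,  1.62420936e-03,  7.04604713e-04,
        5.70972022e-05, -9.64929486e-04, -8.77380502e-04]), 'effort': array([-5.45967814e-04, -5.96443820e+01,  1.60769675e+00, -2.81194621e+01,
        1.24063640e-02,  9.39900521e-03,  2.20753498e-05]), 'tool_pos': array([ 6.74384451e-01, -1.89782195e-05,  2.30303802e-01]), 'tool_rot': array([-6.21155951e-04,  7.07096822e-01,  7.07116107e-01, -7.13246508e-04]), 'ft_force': array([ 0.35024868, -0.57070023,  0.33171204]), 'wrist_torque': array([-0.02004102, -0.04024775, -0.01138607]), 'opening': 0.9993105174461471}
scene {'vertical_fov': 49.25372060357014, 'cx': 275.7576289868046, 'cy': 208.62728542773468, 'R': array([[-0.26654426,  0.96363806, -0.01886399],
       [ 0.74756476,  0.19434496, -0.63511964],
       [-0.60835934, -0.18338955, -0.77218339]]), 't': array([ 0.1527313 , -0.34831323,  1.75903766])}
side {'vertical_fov': 51.64621993287156, 'cx': 276.57393248164453, 'cy': 208.53946625445033, 'R': array([[ 0.87561853, -0.48290022,  0.00997796],
       [-0.27250698, -0.5109685 , -0.81526139],
       [ 0.39878833,  0.71113892, -0.57900717]]), 't': array([-0.46147346,  0.19592182,  1.09722983])}
wrist {'vertical_fov': 69.97548325519713, 'cx': 281.92453995616006, 'cy': 209.13257775341273, 'R': array([[ 9.99999808e-01, -4.66296734e-04, -4.07564812e-04],
       [-3.14869989e-04, -9.49500892e-01,  3.13764174e-01],
       [-5.33290362e-04, -3.13763985e-01, -9.49500857e-01]]), 't': array([-0.67502432, -0.04157245,  0.38028481])}
```

View pics/scene0.png

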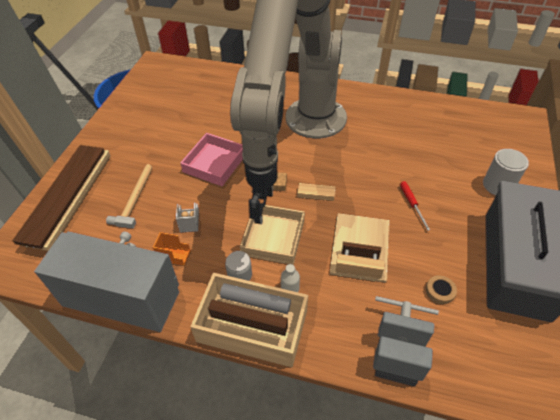

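View pics/side0.png

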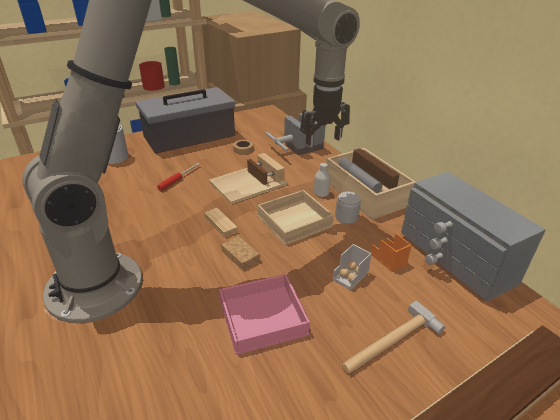

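View pics/wrist0.png

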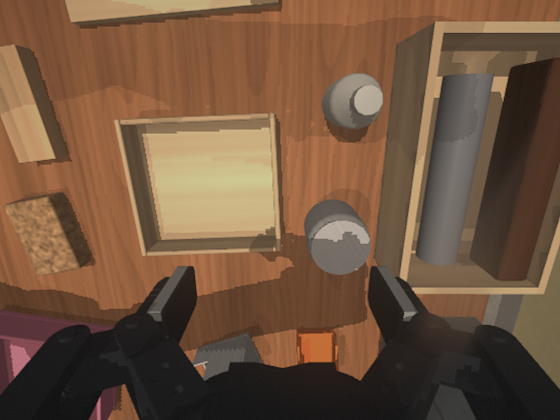

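The aluminium bin holding the knobs is at scene (187,218) and side (352,267). The orange look-alike is at scene (173,247). The plywood tray is at scene (274,233), with the pink one at (213,160). The jig is at scene (361,247). I'll enlarge these to confirm.

```bash
python3 - <<'E'
import cv2,numpy as np
a=cv2.imread('pics/side0.png');b=cv2.imread('pics/scene0.png')
cv2.imwrite('pics/c1.png',np.hstack([cv2.resize(a[235:300,320:420],(800,520),interpolation=cv2.INTER_CUBIC)]))
cv2.imwrite('pics/c2.png',cv2.resize(b[195:270,150:250],(800,600),interpolation=cv2.INTER_CUBIC))
cv2.imwrite('pics/c3.png',cv2.resize(b[205:285,320:400],(600,600),interpolation=cv2.INTER_CUBIC))
cv2.imwrite('pics/c4.png',cv2.resize(a[145:245,200:340],(800,571),interpolation=cv2.INTER_CUBIC))
E
```

```text
(no output)
```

View pics/c1.png

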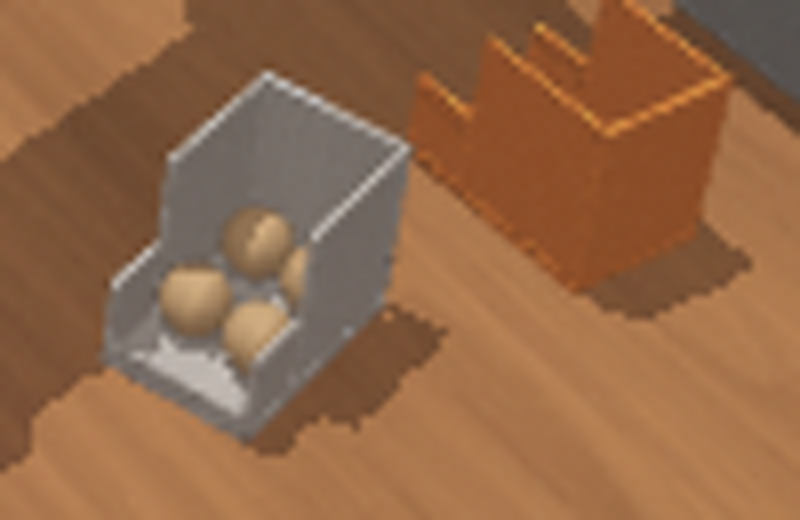

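View pics/c2.png

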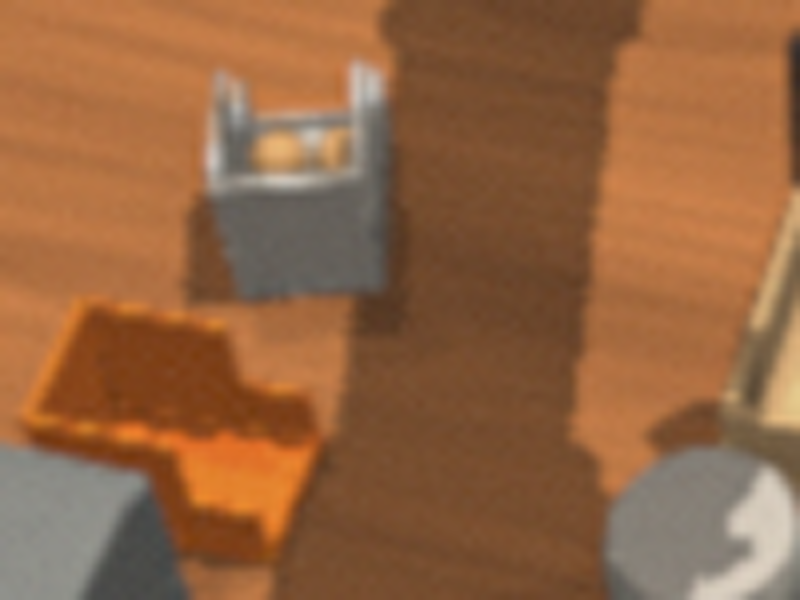

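View pics/c3.png

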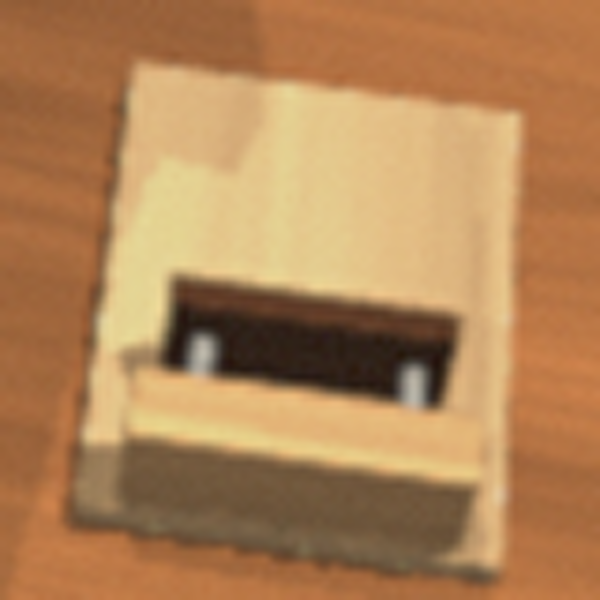

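View pics/c4.png

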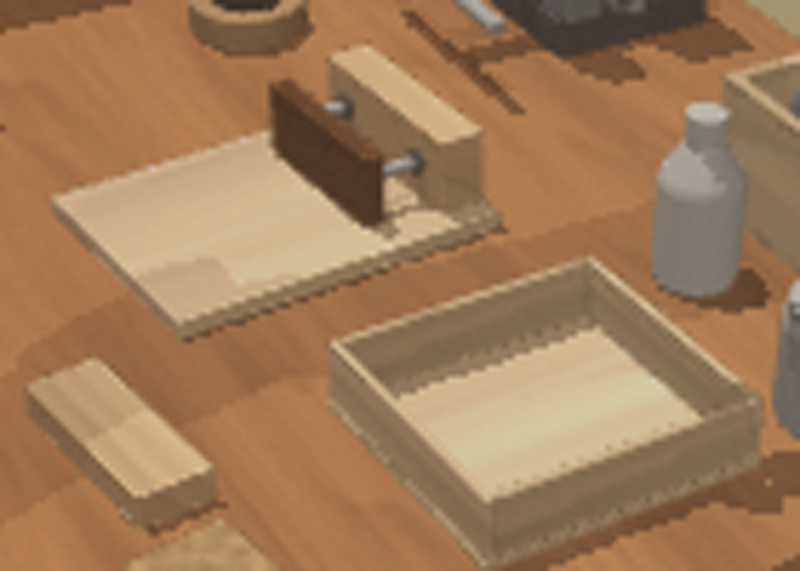

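```bash
python3 - <<'E'
from h import *
np.set_printoptions(precision=4,suppress=True)
def g(n,l,off,s,z):
    for p in l: print(n,p,onz(n,off[0]+p[0]/s-.5+.5/s,off[1]+p[1]/s-.5+.5/s,z))
print('bin rim BL BR FL FR'); 
g('side',[(268,72),(408,150),(170,155),(312,238)],(320,235),8,.07)
g('side',[(105,360),(245,440)],(320,235),8,.0)
g('scene',[(388,172),(210,188),(375,65),(218,72)],(150,195),8,.07)
print('jig board'); g('scene',[(135,65),(522,112),(498,572),(72,520)],(320,205),7.5,.012)
g('side',[(55,203),(185,328),(498,222)],(200,145),5.714,.012)
print('block top near edge'); g('scene',[(130,370),(480,415)],(320,205),7.5,.062)
g('side',[(332,58),(435,137),(480,132),(375,45)],(200,145),5.714,.062)
print('bar top front'); g('side',[(272,90),(380,165),(388,158)],(200,145),5.714,.060)
print('tray'); g('side',[(332,345),(490,500),(592,260),(760,400)],(200,145),5.714,.045)
E
```

```text
bin rim BL BR FL FR
side (268, 72) [ 0.6226 -0.2395  0.07  ]
side (408, 150) [ 0.6384 -0.2916  0.07  ]
side (170, 155) [ 0.5702 -0.2577  0.07  ]
side (312, 238) [ 0.5861 -0.31    0.07  ]
side (105, 360) [ 0.5455 -0.2676  0.    ]
side (245, 440) [ 0.5641 -0.3179  0.    ]
scene (388, 172) [ 0.6147 -0.2287  0.07  ]
scene (210, 188) [ 0.6387 -0.2906  0.07  ]
scene (375, 65) [ 0.5668 -0.2531  0.07  ]
scene (218, 72) [ 0.5853 -0.3103  0.07  ]
jig board
scene (135, 65) [0.4517 0.1689 0.012 ]
scene (522, 112) [0.436  0.3282 0.012 ]
scene (498, 572) [0.6577 0.3448 0.012 ]
scene (72, 520) [0.6762 0.1866 0.012 ]
side (55, 203) [0.4393 0.3215 0.012 ]
side (185, 328) [0.454  0.1631 0.012 ]
side (498, 222) [0.6645 0.1776 0.012 ]
block top near edge
scene (130, 370) [0.6375 0.1973 0.062 ]
scene (480, 415) [0.6243 0.3259 0.062 ]
side (332, 58) [0.6282 0.3236 0.062 ]
side (435, 137) [0.6379 0.2082 0.062 ]
side (480, 132) [0.6643 0.2009 0.062 ]
side (375, 45) [0.6597 0.3263 0.062 ]
bar top front
side (272, 90) [0.579  0.3076 0.06  ]
side (380, 165) [0.5957 0.1979 0.06  ]
side (388, 158) [0.6036 0.2028 0.06  ]
tray
side (332, 345) [0.4981 0.0672 0.045 ]
side (490, 500) [ 0.5064 -0.0871  0.045 ]
side (592, 260) [0.664 0.073 0.045]
side (760, 400) [ 0.6707 -0.081   0.045 ]
```

Confirmed: the bare-metal bin with four light balls is at side (352,267), and the orange one holds nothing. The tray is plywood and sits between the bin and the jig. Next I'll plan a move to hover over the bin with the camera on the bin's back side.

```bash
cat >> h.py <<'E'
from scipy.spatial.transform import Rotation as Ro
np.set_printoptions(precision=4,suppress=True)
def cur():
    s=env.observe(); q=s['tool_rot']; return s['tool_pos'],Ro.from_quat([q[1],q[2],q[3],q[0]]),s
def down(yaw,pitch=0):
    # tool x at heading yaw (deg), z down; then tip by pitch about tool y
    a=np.radians(yaw); x=np.array([np.cos(a),np.sin(a),0]); z=np.array([0,0,-1.]); y=np.cross(z,x)
    return Ro.from_matrix(np.stack([x,y,z],1))*Ro.from_euler('y',pitch,degrees=True)
def plan(P,R,n,start=None):
    p,r,_=cur() if start is None else (*start,0)
    rel=(r.inv()*R).as_rotvec()
    for i in range(n):
        r0=r*Ro.from_rotvec(rel*i/n); d=r0.inv().apply((np.array(P)-p)/n)/.75
        t=rel/n/np.radians(45)
        print([round(float(v),4) for v in [*d,*t]])
    print('step mm',np.linalg.norm(np.array(P)-p)/n*1000,'deg',np.degrees(np.linalg.norm(rel))/n)
E
python3 - <<'E'
from h import *
print(env.pinch_z)
plan([.603,-.276,.19],down(18.5),10)
E
```

```text
0.0187
[-0.0368, -0.0095, 0.0054, -0.0001, 0.0001, 0.1589]
[-0.0377, -0.0049, 0.0054, -0.0001, 0.0001, 0.1589]
[-0.038, -0.0002, 0.0054, -0.0001, 0.0001, 0.1589]
[-0.0377, 0.0046, 0.0054, -0.0001, 0.0001, 0.1589]
[-0.0369, 0.0092, 0.0054, -0.0001, 0.0001, 0.1589]
[-0.0354, 0.0138, 0.0054, -0.0001, 0.0001, 0.1589]
[-0.0335, 0.0181, 0.0054, -0.0001, 0.0001, 0.1589]
[-0.0309, 0.0221, 0.0054, -0.0001, 0.0001, 0.1589]
[-0.028, 0.0258, 0.0054, -0.0001, 0.0001, 0.1589]
[-0.0245, 0.029, 0.0054, -0.0001, 0.0001, 0.1589]
step mm 28.799510234058662 deg 7.1502477573101375
```

Request:
send_rows:
  increments:
    - [[-0.037, -0.0095, 0.0054, 0, 0, 0.159], [-0.038, -0.005, 0.0054, 0, 0, 0.159], [-0.038, 0, 0.0054, 0, 0, 0.159], [-0.038, 0.0046, 0.0054, 0, 0, 0.159], [-0.037, 0.009, 0.0054, 0, 0, 0.159]]
  grip: 85
  force: 60

```text
time_s: 0.65
tool_pos: [0.6375, -0.1351, 0.2079]
tool_rot: [-0.002, 0.893, 0.451, -0.0]
ft_force: [0.0, -0.9, 0.2]
opening: 0.994
```

Request:
send_rows:
  increments:
    - [[-0.035, 0.014, 0.0054, 0, 0, 0.159], [-0.0335, 0.018, 0.0054, 0, 0, 0.159], [-0.031, 0.022, 0.0054, 0, 0, 0.159], [-0.028, 0.026, 0.0054, 0, 0, 0.159], [-0.0245, 0.029, 0.0054, 0, 0, 0.159]]

```text
time_s: 1.15
tool_pos: [0.5958, -0.2769, 0.185]
tool_rot: [-0.003, 0.99, 0.142, -0.002]
ft_force: [0.3, -0.1, -0.6]
opening: 0.994
```

```bash
python3 - <<'E'
from h import *
p,r,s=cur(); print(s['time_s'],p,r.as_matrix(),s['ft_force'],s['joint_pos'])
plan([.603,-.276,.19],down(18.5),2)
E
```

```text
1.15 [ 0.5958 -0.2769  0.185 ] [[ 0.9598  0.2806 -0.0048]
 [ 0.2806 -0.9598  0.0052]
 [-0.0031 -0.0064 -1.    ]] [ 0.2981 -0.129  -0.6065] [ 0.0899  0.5121  0.3549  1.6595 -0.2055  1.0132 -0.773 ]
[0.0047, 0.0008, -0.0034, -0.0041, 0.0019, -0.0245]
[0.0047, 0.0009, -0.0034, -0.0041, 0.0019, -0.0245]
step mm 4.403941841404993 deg 1.1208554044513768
```

```bash
python3 - <<'E'
from h import *
np.save('cal1.npy',env.calibration('wrist'),allow_pickle=True)
im=snap('wrist','w1'); print(env.observe()['time_s'])
E
```

```text
1.2
```

View pics/w1.png

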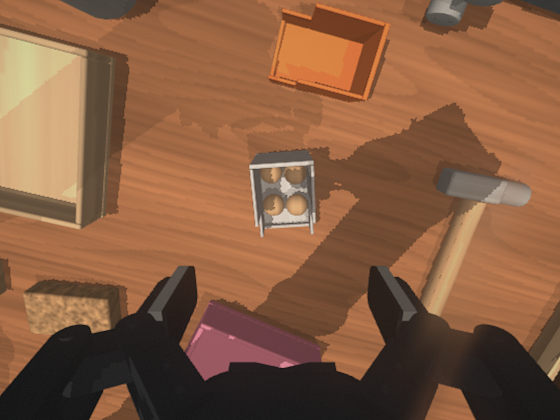

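The wrist view shows the aluminium bin at (284,195) with all four knobs in it, and its back edge up at (283,160). I'll zoom in to read the rim corners.

```bash
python3 - <<'E'
import cv2
a=cv2.imread('pics/w1.png'); cv2.imwrite('pics/w1c.png',cv2.resize(a[145:240,235:335],(600,570),interpolation=cv2.INTER_CUBIC))
E
```

```text
(no output)
```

View pics/w1c.png

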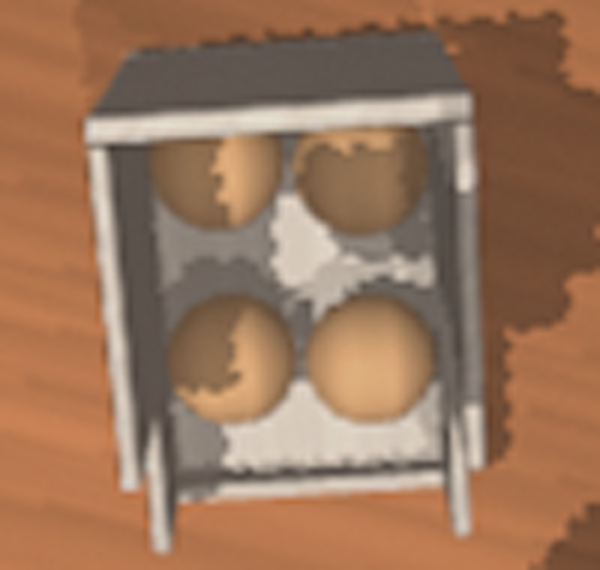

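```bash
python3 - <<'E'
from h import *
c=np.load('cal1.npy',allow_pickle=True).item()
Q=[onz('wrist',235+u/6-.4,145+v/6-.4,.07,c) for u,v in [(86,120),(472,95),(124,490),(484,466)]]
for q in Q: print(q)
Q=np.array(Q)
x1=Q[0]-Q[2];x2=Q[1]-Q[3];y1=Q[0]-Q[1];y2=Q[2]-Q[3]
a=[np.degrees(np.arctan2(v[1],v[0])) for v in(x1,x2)]+[np.degrees(np.arctan2(-v[0],v[1])) for v in (y1,y2)]
print(a,[np.linalg.norm(v) for v in (x1,x2,y1,y2)])
y=np.mean(a[:]); m=Q.mean(0); e=np.array([np.cos(np.radians(y)),np.sin(np.radians(y)),0]); print(y,'grip xy',m-.003*e)
g=m-.003*e
print('hover'); plan([g[0],g[1],.12],down(y),4)
E
```

```text
[ 0.6224 -0.2399  0.07  ]
[ 0.6414 -0.2921  0.07  ]
[ 0.5685 -0.2597  0.07  ]
[ 0.5879 -0.3116  0.07  ]
[np.float64(20.138317926727666), np.float64(20.002019414421113), np.float64(20.03672155760065), np.float64(20.48449385878587)] [np.float64(0.05739268745157442), np.float64(0.056959207162848864), np.float64(0.05559193973162377), np.float64(0.055457366832091876)]
20.165388189383826 grip xy [ 0.6023 -0.2769  0.07  ]
hover
[0.0038, -0.0012, 0.0215, -0.0011, 0.002, -0.0257]
[0.0038, -0.0011, 0.0215, -0.0011, 0.002, -0.0257]
[0.0038, -0.001, 0.0215, -0.0011, 0.002, -0.0257]
[0.0038, -0.001, 0.0215, -0.0011, 0.002, -0.0257]
step mm 16.373507051161823 deg 1.1614761194830399
```

Request:
send_rows:
  increments:
    - [[0.004, -0.0012, 0.0215, -0.001, 0.002, -0.026], [0.004, -0.001, 0.0215, -0.001, 0.002, -0.026], [0.004, -0.001, 0.0215, -0.001, 0.002, -0.026], [0.002, -0.001, 0.0215, -0.001, 0.002, -0.026]]

```text
time_s: 1.6
tool_pos: [0.6008, -0.2817, 0.1194]
tool_rot: [0.002, 0.985, 0.174, 0.001]
ft_force: [0.2, 0.2, -0.4]
opening: 0.992
```

```bash
python3 - <<'E'
from h import *
p,r,s=cur(); print(s['time_s'],p,r.as_matrix(),s['ft_force'])
plan([.6023,-.2769,.037],down(20.1),4)
E
```

```text
1.6 [ 0.6008 -0.2817  0.1194] [[ 0.9393  0.343   0.0021]
 [ 0.343  -0.9393 -0.0028]
 [ 0.0011  0.0034 -1.    ]] [ 0.2245  0.1925 -0.4232]
[0.001, -0.0014, 0.0275, 0.0011, -0.0003, -0.0002]
[0.001, -0.0014, 0.0275, 0.0011, -0.0003, -0.0002]
[0.001, -0.0014, 0.0275, 0.0011, -0.0003, -0.0002]
[0.001, -0.0014, 0.0275, 0.0011, -0.0003, -0.0002]
step mm 20.637470866216038 deg 0.051360350231026954
```

Request:
send_rows:
  increments:
    - [[0.002, -0.004, 0.02, 0.002, 0, 0], [0.002, -0.002, 0.027, 0.001, 0, 0], [0, 0, 0.03, 0, 0, 0], [0, 0, 0.026, 0, 0, 0], [0, 0, 0, 0, 0, 0]]

```text
time_s: 2.1
tool_pos: [0.6008, -0.2731, 0.0353]
tool_rot: [-0.002, 0.985, 0.175, -0.001]
ft_force: [0.0, 0.4, -0.1]
opening: 0.996
```

```bash
python3 - <<'E'
from h import *
p,r,s=cur(); print(s['time_s'],p,r.as_matrix(),s['ft_force'])
plan([.6023,-.2769,.037],down(20.1),1)
E
```

```text
2.1 [ 0.6008 -0.2731  0.0353] [[ 0.9388  0.3443 -0.0034]
 [ 0.3443 -0.9388  0.0027]
 [-0.0022 -0.0037 -1.    ]] [ 0.0103  0.4488 -0.0986]
[0.0001, 0.0054, -0.0023, -0.0047, 0.0029, 0.0009]
step mm 4.392024184571151 deg 0.25245808354058114
```

Request:
send_rows:
  increments:
    - [[0, 0.005, -0.002, -0.004, 0.002, 0], [0, 0, 0, 0, 0, 0]]

```text
time_s: 2.3
tool_pos: [0.6026, -0.2769, 0.0375]
tool_rot: [-0.0, 0.985, 0.175, -0.0]
ft_force: [-0.4, -0.4, 1.4]
opening: 0.997
```

```bash
python3 - <<'E'
from h import *
p,r,s=cur(); print(s['time_s'],p,r.as_matrix(),s['ft_force'])
plan([.6023,-.2769,.037],down(20.1),1)
E
```

```text
2.3 [ 0.6026 -0.2769  0.0375] [[ 0.9388  0.3443 -0.0005]
 [ 0.3443 -0.9388 -0.0001]
 [-0.0005 -0.0001 -1.    ]] [-0.4263 -0.356   1.4096]
[-0.0003, -0.0001, 0.0007, -0.0001, 0.0006, 0.0009]
step mm 0.6098317346751867 deg 0.05076411499958895
```

Aligned. Now closing on the side walls.

Request:
send_rows:
  increments:
    - [[0, 0, 0, 0, 0, 0], [0, 0, 0, 0, 0, 0], [0, 0, 0, 0, 0, 0], [0, 0, 0, 0, 0, 0], [0, 0, 0, 0, 0, 0]]
  grip: 45
  force: 70

```text
time_s: 2.8
tool_pos: [0.604, -0.2774, 0.0407]
tool_rot: [0.001, 0.985, 0.175, 0.002]
ft_force: [0.1, -1.9, -3.6]
opening: 0.644
```

Request:
send_rows:
  increments:
    - [[0, 0, 0, 0, 0, 0], [0, 0, 0, 0, 0, 0], [0, 0, 0, 0, 0, 0]]

```text
time_s: 3.1
tool_pos: [0.6035, -0.2771, 0.0402]
tool_rot: [0.001, 0.985, 0.175, 0.001]
ft_force: [-0.6, 0.3, -0.7]
opening: 0.644
```

```bash
python3 - <<'E'
from h import *
p,r,s=cur(); print(s['time_s'],p,r.as_matrix(),s['ft_force'],s['opening'],s['joint_pos'])
snap('wrist','w2')
E
```

```text
3.1 [ 0.6035 -0.2771  0.0402] [[ 0.9389  0.3442  0.0026]
 [ 0.3442 -0.9389 -0.0007]
 [ 0.0022  0.0016 -1.    ]] [-0.5998  0.2727 -0.7313] 0.6444506954269531 [ 0.1408  0.6891  0.2791  1.7317 -0.259   0.7543 -0.6707]
```

View pics/w2.png

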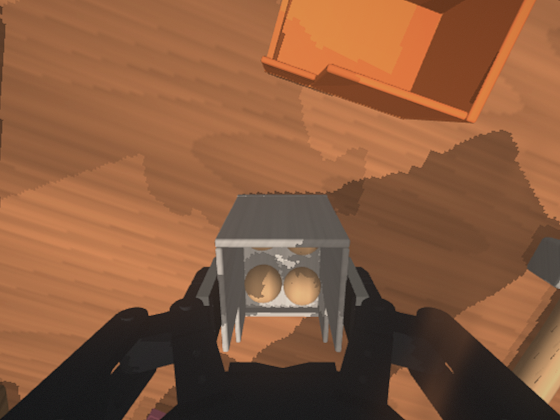

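The bin is gripped, with the opening at about 55 mm and the knobs inside. Now lifting straight up.

Request:
send_rows:
  increments:
    - [[0, 0, -0.015, 0, 0, 0], [0, 0, -0.035, 0, 0, 0], [0, 0, -0.045, 0, 0, 0], [0, 0, -0.045, 0, 0, 0], [0, 0, -0.04, 0, 0, 0]]

```text
time_s: 3.65
tool_pos: [0.5994, -0.2754, 0.176]
tool_rot: [-0.002, 0.985, 0.175, -0.004]
ft_force: [0.9, -0.4, -2.9]
opening: 0.643
```

```bash
python3 - <<'E'
from h import *
p,r,s=cur(); print(s['time_s'],p,r.as_matrix(),s['ft_force'],s['opening'],s['joint_pos'])
plan([.61,-.007,.22],down(1),10)
E
```

```text
3.65 [ 0.5994 -0.2754  0.176 ] [[ 0.939   0.3438 -0.0088]
 [ 0.3439 -0.939   0.0031]
 [-0.0072 -0.0059 -1.    ]] [ 0.9136 -0.388  -2.9254] 0.6426134658243979 [ 0.097   0.5252  0.3385  1.6575 -0.1983  1.0023 -0.7178]
[0.0136, -0.0331, -0.0058, -0.0006, 0.001, 0.0425]
[0.0125, -0.0336, -0.0058, -0.0006, 0.001, 0.0425]
[0.0114, -0.034, -0.0058, -0.0006, 0.001, 0.0425]
[0.0102, -0.0343, -0.0058, -0.0006, 0.001, 0.0425]
[0.0091, -0.0347, -0.0058, -0.0006, 0.001, 0.0425]
[0.0079, -0.0349, -0.0058, -0.0006, 0.001, 0.0425]
[0.0068, -0.0352, -0.0058, -0.0006, 0.001, 0.0425]
[0.0056, -0.0354, -0.0058, -0.0006, 0.001, 0.0425]
[0.0044, -0.0355, -0.0058, -0.0006, 0.001, 0.0425]
[0.0032, -0.0357, -0.0058, -0.0006, 0.001, 0.0425]
step mm 27.216957717429697 deg 1.9119189245867632
```

Request:
send_rows:
  increments:
    - [[0.013, -0.025, -0.006, 0, 0, 0.042], [0.0125, -0.034, -0.006, 0, 0, 0.042], [0.011, -0.034, -0.006, 0, 0, 0.042], [0.01, -0.034, -0.006, 0, 0, 0.042], [0.009, -0.035, -0.006, 0, 0, 0.042]]

```text
time_s: 4.15
tool_pos: [0.6072, -0.1518, 0.2097]
tool_rot: [0.002, 0.996, 0.084, 0.002]
ft_force: [0.0, 0.5, -3.3]
opening: 0.642
```

Request:
send_rows:
  increments:
    - [[0.008, -0.035, -0.006, 0, 0, 0.042], [0.007, -0.035, -0.006, 0, 0, 0.042], [0.0055, -0.035, -0.006, 0, 0, 0.042], [0.004, -0.03, -0.006, 0, 0, 0.042], [0.003, -0.025, -0.006, 0, 0, 0.042]]

```text
time_s: 4.65
tool_pos: [0.6137, -0.0239, 0.2365]
tool_rot: [0.001, 1.0, -0.002, 0.003]
ft_force: [0.2, 1.1, -3.7]
opening: 0.647
```

```bash
python3 - <<'E'
from h import *
p,r,s=cur(); print(s['time_s'],p,r.as_matrix(),s['ft_force'],s['opening'],s['joint_pos'])
np.save('cal3.npy',env.calibration('wrist'),allow_pickle=True)
snap('wrist','w3'); snap('side','s3'); snap('scene','sc3')
E
```

```text
4.65 [ 0.6137 -0.0239  0.2365] [[ 1.     -0.0032  0.0052]
 [-0.0032 -1.     -0.0022]
 [ 0.0052  0.0022 -1.    ]] [ 0.1757  1.109  -3.7478] 0.6465879100107749 [-0.3634  0.3851  0.3944  1.7275 -0.1641  1.0565 -1.4887]
```

View pics/w3.png

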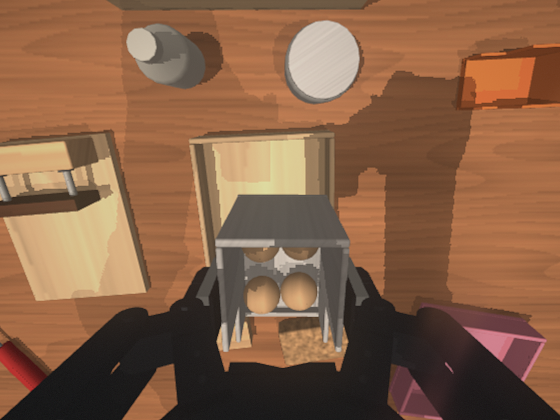

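View pics/s3.png

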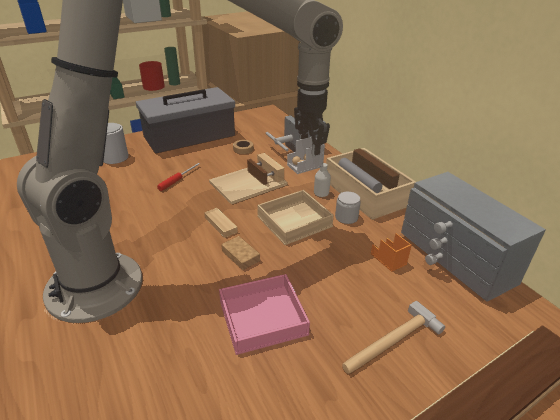

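```bash
cat > kin.py <<'E'
from h import *
D=[([-0.10809471,0.47781404,0.02234411,1.55648145,-0.01151517,1.1093169,-0.08307807],[.674384,0,.2303],None),
([0.0899,0.5121,0.3549,1.6595,-0.2055,1.0132,-0.773],[.5958,-.2769,.185],None),
([0.1408,0.6891,0.2791,1.7317,-0.259,0.7543,-0.6707],[.6035,-.2771,.0402],None),
([0.097,0.5252,0.3385,1.6575,-0.1983,1.0023,-0.7178],[.5994,-.2754,.176],None),
([-0.3634,0.3851,0.3944,1.7275,-0.1641,1.0565,-1.4887],[.6137,-.0239,.2365],None)]
def fk(q,th):
    h,L1,L2,Dd,s=th[0],th[1],th[2],th[3],1
    R=Ro.from_euler('z',q[0]); p=np.array([0,0,h])
    R=R*Ro.from_euler('y',q[1])*Ro.from_euler('z',q[2]); p=p+R.apply([th[4],0,L1])
    R=R*Ro.from_euler('y',q[3])*Ro.from_euler('z',q[4]); p=p+R.apply([th[5],0,L2])
    R=R*Ro.from_euler('y',q[5])*Ro.from_euler('z',q[6]); p=p+R.apply([0,0,Dd])
    return p,R
if __name__=='__main__':
    from scipy.optimize import least_squares
    f=lambda t:np.concatenate([fk(q,t)[0]-p for q,p,_ in D])
    r=least_squares(f,[.36,.5,.5,.3,0,0]); print(r.x,r.fun)
    np.save('th.npy',r.x)
    for q,p,_ in D: print(fk(q,r.x)[1].as_matrix()[:,[0,2]].T)
E
python3 kin.py; python3 - <<'E'
from h import *
c=np.load('cal3.npy',allow_pickle=True).item()
for u,v in [(190,140),(335,133)]: print(onz('wrist',u,v,.045,c))
E
```

```text
[25.7363  2.1339  1.3043 25.4195 -0.5669  1.8612] [ 0.0852 -0.0887 -0.0058 -0.026   0.048  -0.0171  0.0208  0.0323  0.044
 -0.1344  0.1074 -0.0151 -0.0306 -0.2137 -0.0059]
[[-1.      0.      0.0019]
 [-0.0019  0.0001 -1.    ]]
[[-0.2806 -0.9598  0.0064]
 [-0.0048 -0.0052 -1.    ]]
[[-0.3442 -0.9389 -0.0016]
 [ 0.0026  0.0007 -1.    ]]
[[-0.3438 -0.939   0.0059]
 [-0.0088 -0.0031 -1.    ]]
[[ 0.0032 -1.     -0.0021]
 [ 0.0053  0.0022 -1.    ]]
[0.6655 0.0749 0.045 ]
[ 0.6723 -0.0831  0.045 ]
```

```bash
cat > kin2.py <<'E'
from h import *
from kin import D
from scipy.optimize import least_squares
def fk(q,t):
    h,L1,L2,Dd,a1,a2,b1,b2,b3,a3=t
    R=Ro.from_euler('z',q[0]); p=R.apply([0,b3,h])
    R=R*Ro.from_euler('y',q[1])*Ro.from_euler('z',q[2]); p=p+R.apply([a1,b1,L1])
    R=R*Ro.from_euler('y',q[3])*Ro.from_euler('z',q[4]); p=p+R.apply([a2,b2,L2])
    R=R*Ro.from_euler('y',q[5])
    p=p+R.apply([a3,0,Dd]); R=R*Ro.from_euler('z',q[6])
    return p,R
t0=np.array([.36,.45,.45,.3,0,0,0,0,0.0,0])
def fit(D):
    f=lambda t:np.concatenate([(fk(q,t)[0]-p)/.001 for q,p,_ in D]+[(t-t0)/.05])
    return least_squares(f,t0)
if __name__=='__main__':
    r=fit(D); print(r.x); print(r.fun.round(2)); np.save('th.npy',r.x)
E
python3 kin2.py
```

```text
[ 4.3888  2.216   0.7266  4.1169  0.1664  1.8038 -0.3476  0.1028  0.3018
  0.3453]
[ -11.21  -23.81   -8.38   48.17  152.07  -27.53  -45.09    1.6    11.69
   18.68  167.43  -27.73 -145.73 -260.32   50.33   80.58   35.32    5.53
   76.34    3.33   36.08   -6.95    2.06    6.04    6.91]
```

```bash
sed -i "s/Ro.from_euler('z',q/Ro.from_euler('z',-q/g" kin2.py; python3 kin2.py
```

```text
[ 0.3051  0.5407  0.4711  0.3444  0.0015 -0.0005 -0.0304 -0.0015 -0.0303
 -0.0003]
[ 0.02  0.12  0.01 -0.08  0.05 -0.08 -0.01 -0.05  0.04 -0.24  0.02  0.01
  0.27  0.    0.05 -1.1   1.81  0.42  0.89  0.03 -0.01 -0.61 -0.03 -0.61
 -0.01]
```

```bash
cat > ik.py <<'E'
from kin2 import *
lo=np.array([-2.96,-.34,-1.41,.24,-1.37,.17,-2.96])+.05;hi=np.array([2.96,2.1,1.46,2.44,4.51,1.92,2.96])-.05
th=np.load('th.npy'); q0=np.array(D[-1][0])
R0=fk(q0,th)[1]; p,r=np.array(D[-1][1]),None
# Ract = Rfk * A
from h import down
def A():
    Ract=Ro.from_matrix(np.array([[1,-.0032,.0052],[-.0032,-1,-.0022],[.0052,.0022,-1]])); return R0.inv()*Ract
A=A()
def ik(P,R,q,th=th):
    f=lambda x:np.concatenate([(fk(x,th)[0]-P)/.001,((fk(x,th)[1]*A).inv()*R).as_rotvec()/.005,(x-q)*.1])
    s=least_squares(f,np.clip(q,lo+1e-4,hi-1e-4),bounds=(lo,hi)); return s.x,s.fun[:3],np.degrees(s.fun[3:6]*.005)
if __name__=='__main__':
  for gx,gz in [(.586,.12),(.61,.12),(.62,.12)]:
    q=q0
    for pit in (0,20,40,60,65,68):
        R=down(1,pit); P=np.array([gx,-.007,gz])+.0187*R.as_matrix()[:,2]
        q,e,a=ik(P,R,q)
    print(gx,gz,q,e,a)
E
python3 ik.py
```

```text
0.586 0.12 [ 0.5163  0.3726 -0.4395  2.1961 -1.32    0.22    0.0184] [ 10.0934 -18.1271  34.634 ] [-16.7913  32.3737   0.0017]
0.61 0.12 [ 0.0094  0.3405  0.0345  2.1756 -1.32    0.22   -0.1584] [ 12.0102 -10.8854  34.7932] [-10.4253  34.5063   0.0015]
0.62 0.12 [-0.1535  0.3509  0.1903  2.1655 -1.32    0.22   -0.2133] [12.4447 -8.5011 34.5295] [-8.2414 34.8678  0.0014]
```

```bash
cat > s1.py <<'E'
from ik import *
c=np.array([.585,-.007])
for ph in range(-150,181,30):
    q=q0.copy();ok=True;mx=0
    n=max(1,abs(ph)//10)
    for i in range(1,n+1):
        q,e,a=ik(np.array([.61,-.02,.235]),down(ph*i/n),q)
        if np.abs(e).max()>2: ok=False
    e1=np.abs(e).max(); qa=q
    h=np.array([np.cos(np.radians(ph)),np.sin(np.radians(ph))])
    best=0
    for pit in range(5,69,5):
        R=down(ph,pit); g=c-.0*h; G=np.array([*g,.2 if pit<40 else .15 if pit<60 else .13])
        q,e,a=ik(G+.0187*R.as_matrix()[:,2],R,q)
        if np.abs(e).max()<3 and np.abs(a).max()<2: best=pit
    print(ph,'rot err',e1,qa.round(2),'maxpitch',best,q.round(2))
E
python3 s1.py
```

```text
-150 rot err 23.525840672578845 [-0.8   0.8   1.41  1.91 -1.12  1.32 -2.91] maxpitch 0 [-0.84  1.56  1.41  1.35 -0.46  1.87 -2.91]
-120 rot err 2.1553295893316538 [-0.89  0.83  1.41  1.77 -0.87  1.33 -2.91] maxpitch 5 [-1.04  1.52  1.41  1.53 -0.45  1.52 -2.91]
-90 rot err 2.993550119595456e-06 [-0.63  0.45  0.76  1.75 -0.34  1.08 -2.89] maxpitch 50 [-1.31  1.52  1.41  1.85 -0.49  0.99 -2.91]
-60 rot err 3.0491684004096964e-06 [-0.54  0.42  0.63  1.75 -0.28  1.07 -2.43] maxpitch 65 [-1.49  1.42  1.28  2.17 -0.41  0.37 -2.91]
-30 rot err 3.0801683599535057e-06 [-0.45  0.4   0.51  1.74 -0.22  1.06 -1.97] maxpitch 35 [-1.54  1.44  1.34  2.29 -1.32  0.22 -1.77]
0 rot err 2.468784066067542e-07 [-0.37  0.38  0.39  1.73 -0.16  1.06 -1.49] maxpitch 35 [ 1.21  0.98 -1.36  2.29  2.17  0.49 -2.91]
30 rot err 3.094165219180711e-06 [-0.29  0.37  0.28  1.73 -0.12  1.06 -1.01] maxpitch 40 [ 1.28  1.01 -1.12  2.18 -1.32  0.22  0.98]
60 rot err 3.0964717526171803e-06 [-0.21  0.37  0.18  1.72 -0.07  1.06 -0.53] maxpitch 65 [ 0.81  0.77 -0.49  2.07 -1.32  0.83  1.1 ]
90 rot err 3.0951377988364115e-06 [-0.13  0.37  0.08  1.72 -0.03  1.06 -0.04] maxpitch 65 [ 0.58  0.86 -0.28  1.72 -0.87  1.27  0.92]
120 rot err 3.0915146484455924e-06 [-0.05  0.37 -0.02  1.71  0.01  1.06  0.45] maxpitch 65 [ 0.41  0.99 -0.24  1.38 -0.57  1.65  0.93]
150 rot err 3.0862519727337112e-06 [ 0.02  0.37 -0.12  1.71  0.05  1.07  0.93] maxpitch 60 [ 0.4   1.11 -0.55  1.17 -0.11  1.87  0.92]
180 rot err 3.0794872728223677e-06 [ 0.1   0.38 -0.22  1.7   0.09  1.07  1.42] maxpitch 50 [-0.13  1.    0.13  1.23 -0.12  1.87  1.58]
```

The arm can't tip forward that far because of the joint 6 limit. My fitted kinematics (residuals under 0.3 mm) show that tipping toward +y is comfortable, so I'll turn the bin 92° over the tray.

```bash
python3 - <<'E'
from h import *
plan([.585,-.007,.20],down(92),15)
E
```

```text
[-0.0026, -0.0015, 0.0032, 0.0005, -0.0002, -0.1362]
[-0.0024, -0.0017, 0.0032, 0.0005, -0.0002, -0.1362]
[-0.0022, -0.002, 0.0032, 0.0005, -0.0002, -0.1362]
[-0.002, -0.0022, 0.0032, 0.0005, -0.0002, -0.1362]
[-0.0018, -0.0024, 0.0032, 0.0005, -0.0002, -0.1362]
[-0.0015, -0.0026, 0.0032, 0.0005, -0.0002, -0.1362]
[-0.0012, -0.0027, 0.0032, 0.0005, -0.0002, -0.1362]
[-0.0009, -0.0028, 0.0032, 0.0005, -0.0002, -0.1362]
[-0.0006, -0.0029, 0.0032, 0.0005, -0.0002, -0.1362]
[-0.0003, -0.003, 0.0032, 0.0005, -0.0002, -0.1362]
[0.0, -0.003, 0.0032, 0.0005, -0.0002, -0.1362]
[0.0004, -0.003, 0.0032, 0.0005, -0.0002, -0.1362]
[0.0007, -0.0029, 0.0032, 0.0005, -0.0002, -0.1362]
[0.001, -0.0028, 0.0032, 0.0005, -0.0002, -0.1362]
[0.0013, -0.0027, 0.0032, 0.0005, -0.0002, -0.1362]
step mm 3.2986525435872087 deg 6.130257275175578
```

Request:
send_rows:
  increments:
    - [[-0.0026, -0.0015, 0.003, 0, 0, -0.1], [-0.0024, -0.0017, 0.003, 0, 0, -0.136], [-0.002, -0.002, 0.003, 0, 0, -0.136], [-0.002, -0.002, 0.003, 0, 0, -0.136], [-0.002, -0.0024, 0.003, 0, 0, -0.136]]

```text
time_s: 5.3
tool_pos: [0.6028, -0.026, 0.226]
tool_rot: [0.004, 0.966, 0.257, 0.002]
ft_force: [0.1, -0.8, -3.4]
opening: 0.642
```

Request:
send_rows:
  increments:
    - [[-0.0015, -0.0026, 0.003, 0, 0, -0.136], [-0.0012, -0.0027, 0.003, 0, 0, -0.136], [-0.001, -0.003, 0.003, 0, 0, -0.136], [-0.0006, -0.003, 0.003, 0, 0, -0.136], [0, -0.003, 0.003, 0, 0, -0.136]]

```text
time_s: 5.8
tool_pos: [0.5903, -0.0301, 0.2149]
tool_rot: [0.006, 0.861, 0.509, -0.001]
ft_force: [0.6, 0.3, -4.0]
opening: 0.646
```

Request:
send_rows:
  increments:
    - [[0, -0.003, 0.003, 0, 0, -0.136], [0, -0.003, 0.003, 0, 0, -0.136], [0, -0.003, 0.003, 0, 0, -0.136], [0.001, -0.003, 0.003, 0, 0, -0.136], [0.001, -0.003, 0.003, 0, 0, -0.1]]

```text
time_s: 6.3
tool_pos: [0.5772, -0.0357, 0.2037]
tool_rot: [0.006, 0.702, 0.712, -0.005]
ft_force: [1.2, 0.1, -2.5]
opening: 0.642
```

```bash
cat > tip.py <<'E'
from h import *
import sys
# rows to tip about grasp point G
def tip(G,yaw,pit,n):
    p,r,s=cur(); rel=(r.inv()*down(yaw,pit)).as_rotvec(); g0=p-.0187*r.as_matrix()[:,2]
    print('t',s['time_s'],'G',g0,'F',s['ft_force'],'open',s['opening'],'tilt',np.degrees(np.arccos(-r.as_matrix()[2,2])),'yaw',np.degrees(np.arctan2(*r.as_matrix()[[1,0],1]))+90,'q',s['joint_pos'])
    pp=p;rr=r
    for i in range(1,n+1):
        R=r*Ro.from_rotvec(rel*i/n); P=g0+(np.array(G)-g0)*i/n+.0187*R.as_matrix()[:,2]
        d=rr.inv().apply(P-pp)/.75; print([round(float(v),4) for v in [*d,*(rel/n/np.radians(45))]]); pp=P;rr=R
    print('deg',np.degrees(np.linalg.norm(rel))/n)
a=[float(x) for x in sys.argv[1:]]
tip(a[:3],a[3],a[4],int(a[5]))
E
python3 tip.py .585 -.006 .15 92 65 10
```

```text
t 6.3 G [ 0.5772 -0.0354  0.2224] F [ 1.1926  0.1441 -2.5419] open 0.6424242753929718 tilt 0.908226375680286 yaw 90.87036996774407 q [-0.1138  0.3448  0.0738  1.8277 -0.0111  0.9684 -0.0229]
[0.0069, 0.001, 0.0094, 0.0016, 0.1464, -0.0021]
[0.0058, 0.0011, 0.0098, 0.0016, 0.1464, -0.0021]
[0.0046, 0.0011, 0.0101, 0.0016, 0.1464, -0.0021]
[0.0034, 0.0011, 0.0102, 0.0016, 0.1464, -0.0021]
[0.0022, 0.0011, 0.0102, 0.0016, 0.1464, -0.0021]
[0.001, 0.0011, 0.0101, 0.0016, 0.1464, -0.0021]
[-0.0001, 0.0011, 0.0098, 0.0016, 0.1464, -0.0021]
[-0.0013, 0.0011, 0.0094, 0.0016, 0.1464, -0.0021]
[-0.0023, 0.0011, 0.0089, 0.0016, 0.1464, -0.0021]
[-0.0033, 0.0011, 0.0082, 0.0016, 0.1464, -0.0021]
deg 6.591078683337611
```

Request:
send_rows:
  increments:
    - [[0.007, 0.001, 0.0094, 0, 0.1, 0], [0.006, 0.001, 0.01, 0, 0.146, 0], [0.0046, 0.001, 0.01, 0, 0.146, 0], [0.0034, 0.001, 0.01, 0, 0.146, 0], [0.002, 0.001, 0.01, 0, 0.146, 0]]

```text
time_s: 6.8
tool_pos: [0.5812, -0.0157, 0.1727]
tool_rot: [-0.184, 0.674, 0.69, 0.189]
ft_force: [0.2, -0.5, -4.1]
opening: 0.648
```

```bash
python3 tip.py .585 -.006 .13 92 52 4
```

```text
t 6.8 G [ 0.5812 -0.0252  0.1888] F [ 0.2054 -0.5462 -4.106 ] open 0.6477225873558007 tilt 30.609886356086715 yaw 91.09836879860777 q [ 0.2774  0.4855 -0.1002  1.8052 -0.5633  1.0364  0.5461]
[-0.0022, 0.001, 0.02, 0.0062, 0.1189, -0.0013]
[-0.004, 0.0011, 0.0195, 0.0062, 0.1189, -0.0013]
[-0.0058, 0.0012, 0.0188, 0.0062, 0.1189, -0.0013]
[-0.0076, 0.0013, 0.018, 0.0062, 0.1189, -0.0013]
deg 5.358023721345644
```

Request:
send_rows:
  increments:
    - [[-0.002, 0.001, 0.02, 0.006, 0.119, 0], [-0.004, 0.001, 0.0195, 0.006, 0.119, 0], [-0.006, 0.001, 0.019, 0.006, 0.119, 0], [-0.0076, 0.001, 0.018, 0.006, 0.119, 0], [0, 0, 0, 0, 0, 0]]

```text
time_s: 7.3
tool_pos: [0.5841, -0.0081, 0.1127]
tool_rot: [-0.313, 0.631, 0.639, 0.309]
ft_force: [-1.0, -0.4, -5.1]
opening: 0.642
```

```bash
python3 tip.py .585 -.006 .115 92 66 4; python3 -c "
from h import *
snap('side','s4');snap('scene','sc4')
a=cv2.imread('pics/s4.png')[130:270,180:400];cv2.imwrite('pics/s4c.png',cv2.resize(a,(770,490)))"
```

```text
t 7.3 G [ 0.5843 -0.0229  0.1242] F [-0.9752 -0.3991 -5.1391] open 0.6416554920197622 tilt 52.16364366224346 yaw 90.74744299658624 q [ 0.4812  0.7349 -0.211   1.7633 -0.7949  1.1522  0.8389]
[0.0025, 0.0002, 0.0063, 0.0062, 0.0769, -0.0033]
[0.0022, 0.0002, 0.0063, 0.0062, 0.0769, -0.0033]
[0.0018, 0.0002, 0.0063, 0.0062, 0.0769, -0.0033]
[0.0014, 0.0003, 0.0063, 0.0062, 0.0769, -0.0033]
deg 3.4733908666492845
```

View pics/s4c.png

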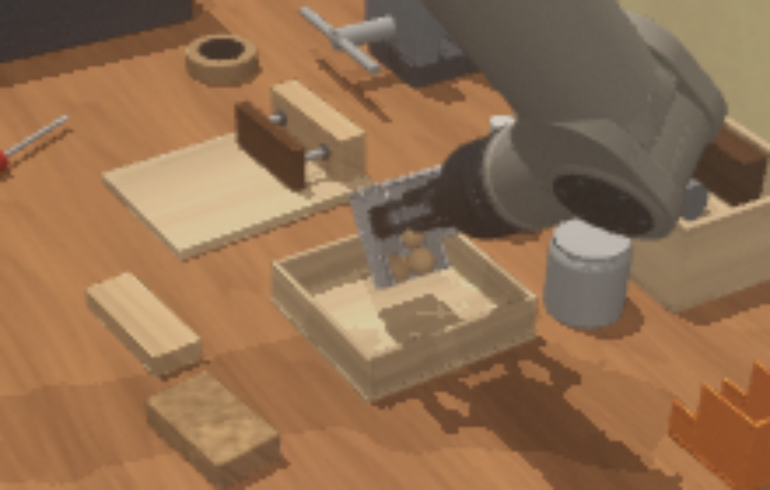

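View pics/sc4.png

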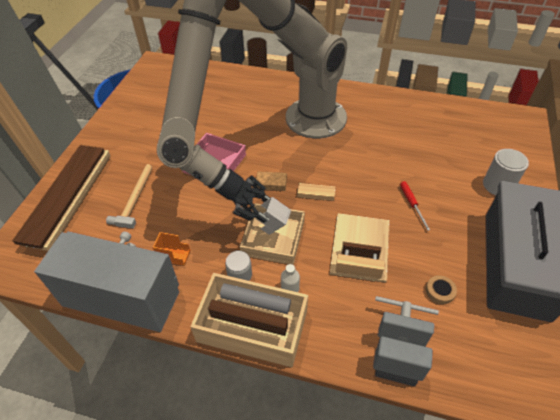

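The bin is inside the tray outline, tipped 52°, and the knobs have gathered at the lip (crop (412,258)). Tipping further, slowly.

Request:
send_rows:
  increments:
    - [[0.0025, 0, 0.006, 0.006, 0.077, 0], [0.002, 0, 0.006, 0.006, 0.077, 0], [0.002, 0, 0.006, 0.006, 0.077, 0], [0.0014, 0, 0.006, 0.006, 0.08, 0], [0, 0, 0, 0, 0, 0]]

```text
time_s: 7.9
tool_pos: [0.5907, 0.012, 0.1222]
tool_rot: [-0.384, 0.581, 0.61, 0.379]
ft_force: [-0.0, -0.6, -2.1]
opening: 0.643
```

Request:
send_rows:
  increments:
    - [[0, 0, 0, 0, 0, 0], [0, 0, 0, 0, 0, 0], [0, 0, 0, 0, 0, 0]]

```text
time_s: 8.2
tool_pos: [0.5926, 0.0123, 0.1262]
tool_rot: [-0.379, 0.581, 0.614, 0.378]
ft_force: [-1.0, -0.2, -2.5]
opening: 0.639
```

```bash
python3 tip.py .585 -.006 .115 92 68 1; python3 -c "
from h import *
snap('side','s5');snap('scene','sc5');snap('wrist','w5')
a=cv2.imread('pics/s5.png')[170:240,240:345];cv2.imwrite('pics/s5c.png',cv2.resize(a,(780,520)))"
```

```text
t 8.2 G [ 0.5931 -0.0046  0.1342] F [-0.9748 -0.2198 -2.4811] open 0.63901578103413 tilt 64.67817571072128 yaw 92.3300813456415 q [ 0.544   0.8368 -0.2812  1.7081 -0.8706  1.2793  0.9208]
[-0.0221, -0.0116, 0.0095, 0.0053, 0.0739, 0.0303]
deg 3.6013863918888545
```

View pics/s5c.png

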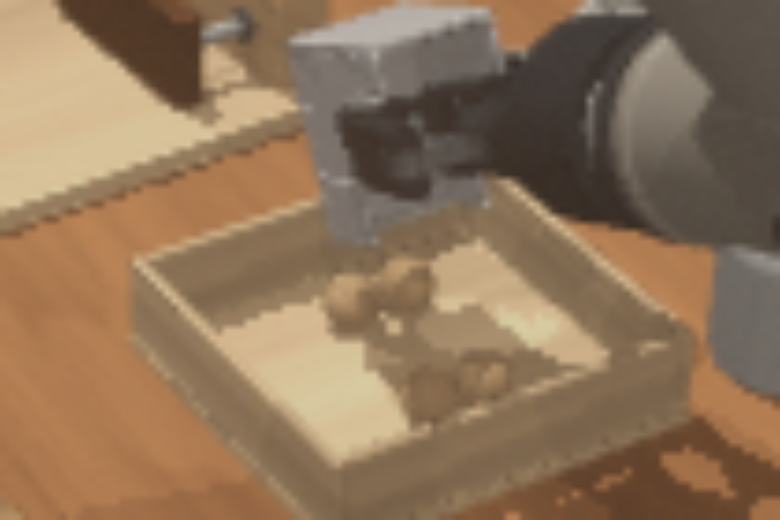

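View pics/w5.png

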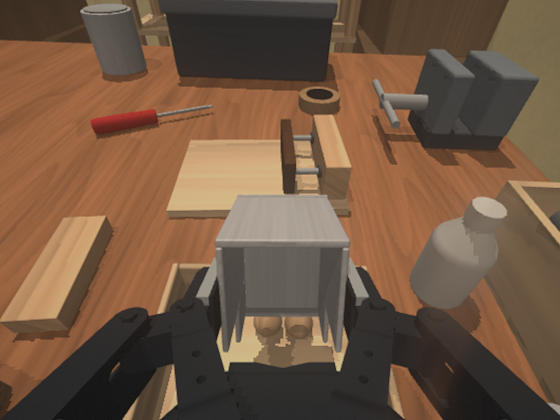

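All four knobs are in the tray, at side crop (348,300), (403,285), (435,395) and (485,378). The bin looks empty in the wrist view. Now lifting and uprighting.

```bash
python3 tip.py .57 0.03 .235 92 0 10
```

```text
t 8.35 G [ 0.5929 -0.0046  0.1336] F [ 0.2739 -0.952  -1.9784] open 0.6451472329937106 tilt 64.75428479891997 yaw 92.31135144623697 q [ 0.5446  0.8382 -0.2814  1.7083 -0.8708  1.2797  0.921 ]
[0.0115, -0.0026, -0.0017, 0.0021, -0.1439, 0.0022]
[0.0112, -0.0026, -0.0033, 0.0021, -0.1439, 0.0022]
[0.0108, -0.0027, -0.0048, 0.0021, -0.1439, 0.0022]
[0.0102, -0.0027, -0.0063, 0.0021, -0.1439, 0.0022]
[0.0094, -0.0027, -0.0077, 0.0021, -0.1439, 0.0022]
[0.0084, -0.0028, -0.0091, 0.0021, -0.1439, 0.0022]
[0.0074, -0.0028, -0.0103, 0.0021, -0.1439, 0.0022]
[0.0062, -0.0028, -0.0113, 0.0021, -0.1439, 0.0022]
[0.0048, -0.0029, -0.0123, 0.0021, -0.1439, 0.0022]
[0.0034, -0.0029, -0.0131, 0.0021, -0.1439, 0.0022]
deg 6.476296003406586
```

Request:
send_rows:
  increments:
    - [[0.03, 0, -0.01, 0, -0.05, 0], [0.025, -0.0026, -0.005, 0, -0.12, 0], [0.015, -0.0027, -0.005, 0, -0.15, 0], [0.01, -0.0027, -0.006, 0, -0.15, 0], [0.0095, -0.0027, -0.008, 0, -0.15, 0]]

```text
time_s: 8.85
tool_pos: [0.5801, 0.021, 0.1932]
tool_rot: [-0.218, 0.661, 0.684, 0.22]
ft_force: [0.4, 0.4, -3.6]
opening: 0.642
```

Request:
send_rows:
  increments:
    - [[0.008, -0.0028, -0.009, 0, -0.15, 0], [0.007, -0.0028, -0.009, 0, -0.15, 0], [0.006, -0.003, -0.009, 0, -0.15, 0], [0.005, -0.003, -0.009, 0, -0.15, 0], [0.0034, -0.003, -0.009, 0, -0.15, 0]]

```text
time_s: 9.35
tool_pos: [0.5663, 0.0285, 0.239]
tool_rot: [-0.001, 0.697, 0.717, 0.013]
ft_force: [-0.5, 0.4, -3.6]
opening: 0.64
```

```bash
python3 tip.py .49 0.21 .235 5 0 15
```

```text
t 9.35 G [0.566  0.0281 0.2577] F [-0.4817  0.3675 -3.6212] open 0.6401782004811241 tilt 1.4874371949529535 yaw 91.58166684909588 q [-0.1447  0.2837 -0.007   1.823  -0.0177  1.0153 -0.1145]
[0.0163, -0.0063, 0.0022, -0.0001, -0.0024, 0.1283]
[0.0155, -0.0079, 0.0022, -0.0001, -0.0024, 0.1283]
[0.0147, -0.0095, 0.0022, -0.0001, -0.0024, 0.1283]
[0.0136, -0.0109, 0.0021, -0.0001, -0.0024, 0.1283]
[0.0125, -0.0122, 0.0021, -0.0001, -0.0024, 0.1283]
[0.0112, -0.0134, 0.0021, -0.0001, -0.0024, 0.1283]
[0.0098, -0.0145, 0.0021, -0.0001, -0.0024, 0.1283]
[0.0083, -0.0154, 0.002, -0.0001, -0.0024, 0.1283]
[0.0067, -0.0162, 0.002, -0.0001, -0.0024, 0.1283]
[0.005, -0.0168, 0.002, -0.0001, -0.0024, 0.1283]
[0.0033, -0.0172, 0.002, -0.0001, -0.0024, 0.1283]
[0.0016, -0.0174, 0.002, -0.0001, -0.0024, 0.1283]
[-0.0002, -0.0175, 0.002, -0.0001, -0.0024, 0.1283]
[-0.0019, -0.0174, 0.002, -0.0001, -0.0024, 0.1283]
[-0.0037, -0.0171, 0.002, -0.0001, -0.0024, 0.1283]
deg 5.773434398852033
```

Request:
send_rows:
  increments:
    - [[0.016, -0.006, 0.002, 0, -0.004, 0.1], [0.0155, -0.008, 0.002, 0, -0.002, 0.128], [0.0147, -0.0095, 0.002, 0, -0.002, 0.128], [0.0136, -0.011, 0.002, 0, -0.002, 0.128], [0.0125, -0.012, 0.002, 0, -0.002, 0.128]]

```text
time_s: 9.85
tool_pos: [0.5348, 0.0978, 0.2336]
tool_rot: [-0.002, 0.85, 0.527, 0.008]
ft_force: [0.1, 1.0, -2.4]
opening: 0.644
```

Request:
send_rows:
  increments:
    - [[0.011, -0.0134, 0.002, 0, -0.002, 0.128], [0.01, -0.0145, 0.002, 0, -0.002, 0.128], [0.008, -0.0154, 0.002, 0, -0.002, 0.128], [0.0067, -0.016, 0.002, 0, -0.002, 0.128], [0.005, -0.017, 0.002, 0, -0.002, 0.128]]

```text
time_s: 10.35
tool_pos: [0.5015, 0.1621, 0.2251]
tool_rot: [-0.003, 0.957, 0.29, -0.001]
ft_force: [-0.3, 0.5, -3.0]
opening: 0.64
```

Request:
send_rows:
  increments:
    - [[0.003, -0.017, 0.002, 0, -0.002, 0.128], [0.0016, -0.0174, 0.002, 0, -0.002, 0.128], [0, -0.0175, 0.002, 0, -0.002, 0.128], [-0.002, -0.016, 0.002, 0, -0.002, 0.128], [-0.0037, -0.012, 0.002, 0, -0.002, 0.1]]

```text
time_s: 10.85
tool_pos: [0.4701, 0.2217, 0.2167]
tool_rot: [-0.002, 0.999, 0.044, -0.011]
ft_force: [0.0, 0.3, -3.0]
opening: 0.641
```

```bash
python3 - <<'E'
from h import *
p,r,s=cur(); print(s['time_s'],p,r.as_matrix(),s['ft_force'],s['opening'])
np.save('cal6.npy',env.calibration('wrist'),allow_pickle=True)
snap('wrist','w6'); snap('scene','sc6')
E
python3 tip.py .49 0.245 .2 5 0 4
```

```text
10.85 [0.4701 0.2217 0.2167] [[ 0.9959  0.0874 -0.0227]
 [ 0.0875 -0.9962  0.0034]
 [-0.0223 -0.0053 -0.9997]] [ 0.0157  0.252  -3.0417] 0.640529184155948
t 10.95 G [0.4701 0.2222 0.2353] F [-0.2289  0.6588 -2.2592] open 0.6416053374355357 tilt 1.3389033677853366 yaw 5.3268083380378215 q [-0.6407  0.2474  0.1039  1.9323 -0.0484  0.9818 -1.9902]
[0.0077, -0.0068, 0.0116, -0.0017, 0.0072, 0.0018]
[0.0076, -0.0069, 0.0117, -0.0017, 0.0072, 0.0018]
[0.0076, -0.0069, 0.0117, -0.0017, 0.0072, 0.0018]
[0.0075, -0.0069, 0.0117, -0.0017, 0.0072, 0.0018]
deg 0.34476713386375885
```

View pics/w6.png

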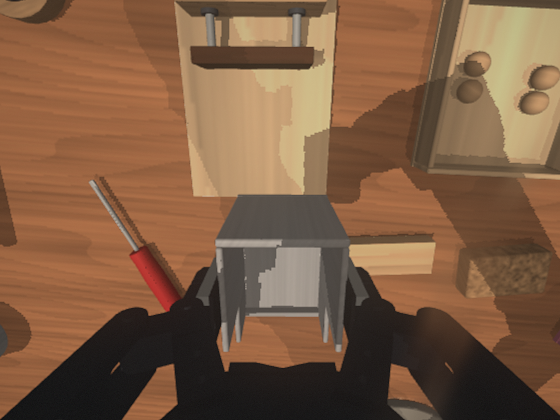

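View pics/sc6.png

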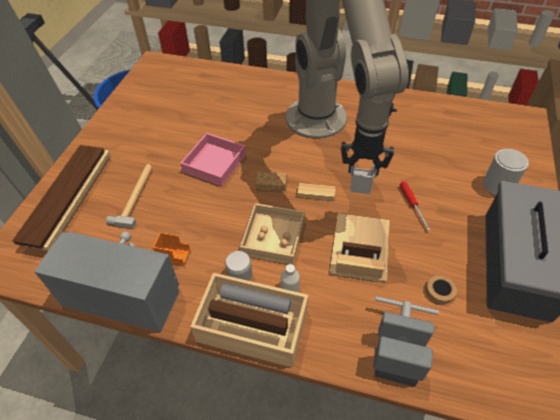

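```bash
python3 - <<'E'
import cv2
a=cv2.imread('pics/w6.png'); cv2.imwrite('pics/w6c.png',cv2.resize(a[0:100,165:345],(792,440),interpolation=cv2.INTER_CUBIC))
E
```

```text
(no output)
```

View pics/w6c.png

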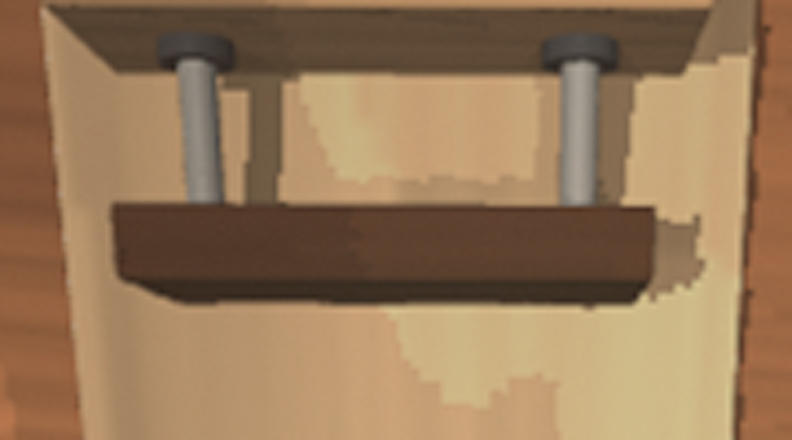

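```bash
python3 - <<'E'
from h import *
c=np.load('cal6.npy',allow_pickle=True).item()
s=4.4
P=lambda u,v,z:onz('wrist',165+u/s-.4,v/s-.4,z,c)
fl,fr,bl,br=P(118,277,.06),P(653,280,.06),P(112,206,.06),P(656,208,.06)
for q in (fl,fr,bl,br): print(q)
print('width',np.linalg.norm(fl-fr),'thick',np.linalg.norm((fl+fr-bl-br)/2))
for a,b in ((fl,fr),(bl,br)): v=a-b; print('yaw',np.degrees(np.arctan2(-v[0],v[1])))
print('face mid',(fl+fr)/2,'from back',(bl+br)/2)
nl,nr=onz('wrist',194,196,.012,c),onz('wrist',326,195,.012,c); lf,rf=P(43,5,.012),P(757,5,.012)
print('near corners',nl,nr); v=nl-nr; print(np.linalg.norm(v),np.degrees(np.arctan2(-v[0],v[1])))
for v in (onz('wrist',176.5,20,.012,c)-nl,onz('wrist',336,20,.012,c)-nr): print('edge yaw',np.degrees(np.arctan2(v[1],v[0])))
# bin in hand: rim back corners at image (216,243),(349,242)
E
```

```text
[0.581  0.3129 0.06  ]
[0.5899 0.2038 0.06  ]
[0.5939 0.3139 0.06  ]
[0.603  0.2048 0.06  ]
width 0.10946680533703333 thick 0.013019855019625567
yaw 4.666005353959538
yaw 4.756732290805405
face mid [0.5854 0.2584 0.06  ] from back [0.5984 0.2594 0.06  ]
near corners [0.4391 0.3255 0.012 ] [0.4545 0.1671 0.012 ]
0.15922038942055183 5.528245455478377
edge yaw 4.845001875087756
edge yaw 4.6574153009720085
```

```bash
python3 - <<'E'
import cv2
a=cv2.imread('pics/w6.png'); cv2.imwrite('pics/w6d.png',cv2.resize(a[185:360,195:370],(700,700),interpolation=cv2.INTER_CUBIC)[:600])
E
```

```text
(no output)
```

View pics/w6d.png

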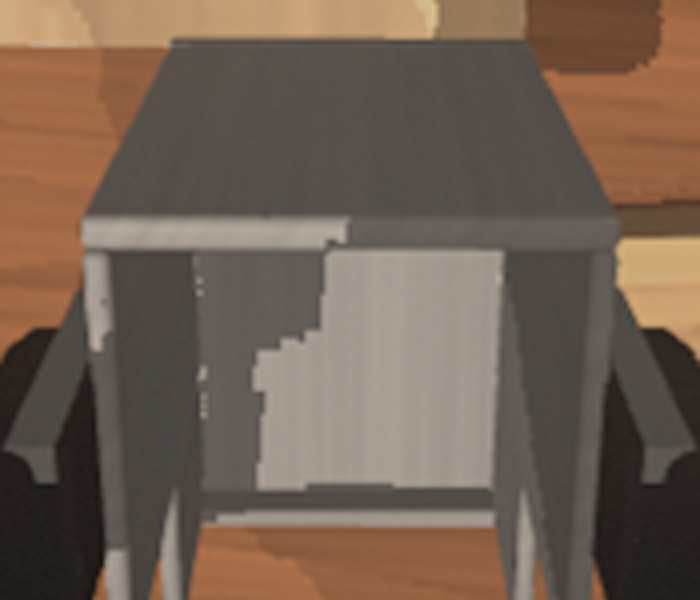

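```bash
cat > binpose.py <<'E'
from h import *
def binpose(pts,c,p,r,s=4,off=(195,185)):
    f=210/np.tan(np.radians(c['vertical_fov'])/2)
    K=np.array([[f,0,c['cx']],[0,f,c['cy']],[0,0,1]])
    # BL BR rim (left in image = +y), BL BR bottom
    obj=np.array([[.042,.028,.07],[.042,-.028,.07],[.042,.028,0],[.042,-.028,0]])
    im=np.array([[off[0]+u/s-.4,off[1]+v/s-.4] for u,v in pts])
    # constrained: bin in tool frame = (x,y,z offset, roll, pitch, yaw)
    ok,rv,tv=cv2.solvePnP(obj,im,K,None,flags=cv2.SOLVEPNP_IPPE)
    Rb=Ro.from_rotvec(rv.ravel()).as_matrix(); R=np.array(c['R']);t=np.array(c['t'])
    W=R.T@Rb; T=R.T@(tv.ravel()-t)
    Rt=r.as_matrix(); Rel=Rt.T@W; o=Rt.T@(T-p)
    pr,_=cv2.projectPoints(obj,rv,tv,K,None); print('reproj',(pr[:,0]-im).round(1).tolist())
    print('bin origin in tool mm',o*1000,'bin axes in tool\n',Rel,'\nworld origin',T,'world z',W[:,2])
if __name__=='__main__':
    c=np.load('cal6.npy',allow_pickle=True).item()
    r=Ro.from_matrix([[.9959,.0874,-.0227],[.0875,-.9962,.0034],[-.0223,-.0053,-.9997]])
    binpose([(80,215),(620,215),(170,40),(528,38)],c,np.array([.4701,.2217,.2167]),r)
E
python3 binpose.py
```

```text
reproj [[-0.7, 0.2], [0.5, -0.3], [0.6, -0.1], [-0.5, 0.1]]
bin origin in tool mm [-11.6229   1.1952  39.6486] bin axes in tool
 [[ 1.     -0.0029  0.0079]
 [-0.0029 -1.      0.0003]
 [ 0.0079 -0.0003 -1.    ]] 
world origin [0.4577 0.2196 0.1773] world z [ 0.0305 -0.0029  0.9995]
```

The bin is empty, and the tray shows four knobs in both wrist (505,80) and scene (274,237). The bar face centre is (0.585, 0.2585) and the jig yaw is 4.8°. The bin sits square in the grip, with its underside 39.6 mm below the TCP. Now going to a staging point 25 mm in front of the bar.

```bash
python3 - <<'E'
from h import *
plan([.5296,.2543,.09],down(4.8),5)
E
```

```text
[0.0175, -0.0068, 0.0334, -0.0014, 0.0058, 0.0024]
[0.0173, -0.0069, 0.0335, -0.0014, 0.0058, 0.0024]
[0.0171, -0.007, 0.0335, -0.0014, 0.0058, 0.0024]
[0.017, -0.007, 0.0336, -0.0014, 0.0058, 0.0024]
[0.0168, -0.0071, 0.0337, -0.0014, 0.0058, 0.0024]
step mm 28.73260325459196 deg 0.28802690150137467
```

Request:
send_rows:
  increments:
    - [[0.017, -0.007, 0.025, -0.0014, 0.006, 0.002], [0.017, -0.007, 0.033, -0.0014, 0.006, 0.002], [0.017, -0.007, 0.033, -0.0014, 0.006, 0.002], [0.017, -0.007, 0.033, -0.0014, 0.006, 0.002], [0.017, -0.007, 0.025, -0.0014, 0.006, 0.002]]

```text
time_s: 11.45
tool_pos: [0.5313, 0.2538, 0.1043]
tool_rot: [-0.001, 0.999, 0.048, 0.002]
ft_force: [0.5, 0.4, -2.6]
opening: 0.646
```

Request:
send_rows:
  increments:
    - [[0, 0, 0, 0, 0, 0]]

```text
time_s: 11.55
tool_pos: [0.5308, 0.2533, 0.1018]
tool_rot: [-0.0, 0.999, 0.049, 0.0]
ft_force: [-1.0, -0.5, -2.5]
opening: 0.645
```

```bash
python3 - <<'E'
from h import *
p,r,s=cur(); print(s['time_s'],p,r.as_matrix(),s['ft_force'],s['wrist_torque'],s['opening'])
plan([.5296,.2543,.0546],down(4.8),4)
E
```

```text
11.55 [0.5308 0.2533 0.1018] [[ 0.9952  0.0983  0.0003]
 [ 0.0983 -0.9952  0.001 ]
 [ 0.0004 -0.001  -1.    ]] [-1.0095 -0.4837 -2.5481] [-0.0394  0.0869  0.0063] 0.6453938915374839
[-0.0004, -0.0004, 0.0157, -0.0003, -0.0001, 0.0047]
[-0.0004, -0.0004, 0.0157, -0.0003, -0.0001, 0.0047]
[-0.0004, -0.0004, 0.0157, -0.0003, -0.0001, 0.0047]
[-0.0004, -0.0004, 0.0157, -0.0003, -0.0001, 0.0047]
step mm 11.803587400771274 deg 0.2107589024665443
```

Request:
send_rows:
  increments:
    - [[-0.0004, -0.0004, 0.014, 0, 0, 0.006], [0, 0, 0.0157, 0, 0, 0.006], [0, 0, 0.0157, 0, 0, 0.005], [0, 0, 0.01, 0, 0, 0.003], [0, 0, 0, 0, 0, 0]]

```text
time_s: 12.05
tool_pos: [0.5297, 0.2517, 0.0587]
tool_rot: [-0.001, 0.999, 0.041, -0.0]
ft_force: [-1.1, -0.0, -1.9]
opening: 0.642
```

```bash
python3 - <<'E'
from h import *
p,r,s=cur(); print(s['time_s'],p,r.as_matrix(),s['ft_force'],s['wrist_torque'],s['opening'])
np.savez('st7.npz',p=p,r=r.as_matrix()); np.save('cal7.npy',env.calibration('wrist'),allow_pickle=True)
a=snap('wrist','w7'); snap('side','s7'); snap('scene','sc7')
b=cv2.imread('pics/s7.png')[130:230,190:330]; cv2.imwrite('pics/s7c.png',cv2.resize(b,(798,570),interpolation=cv2.INTER_CUBIC))
E
```

```text
12.05 [0.5297 0.2517 0.0587] [[ 0.9966  0.0829 -0.0003]
 [ 0.0829 -0.9966  0.0011]
 [-0.0003 -0.0011 -1.    ]] [-1.0585 -0.0198 -1.8537] [ 0.0039  0.0268 -0.0371] 0.6417124792550787
```

View pics/w7.png

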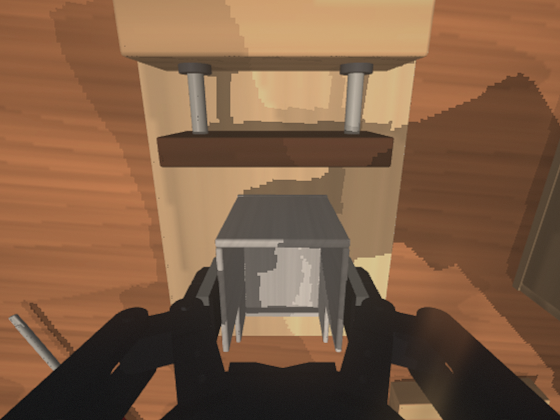

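View pics/s7c.png

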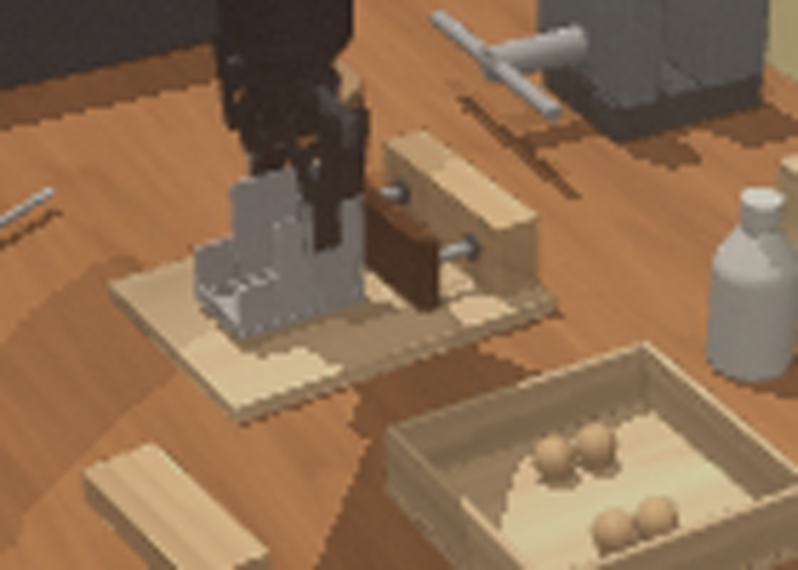

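```bash
python3 - <<'E'
import cv2
a=cv2.imread('pics/w7.png'); cv2.imwrite('pics/w7c.png',cv2.resize(a[115:255,150:405],(765,420),interpolation=cv2.INTER_CUBIC))
E
```

```text
(no output)
```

View pics/w7c.png

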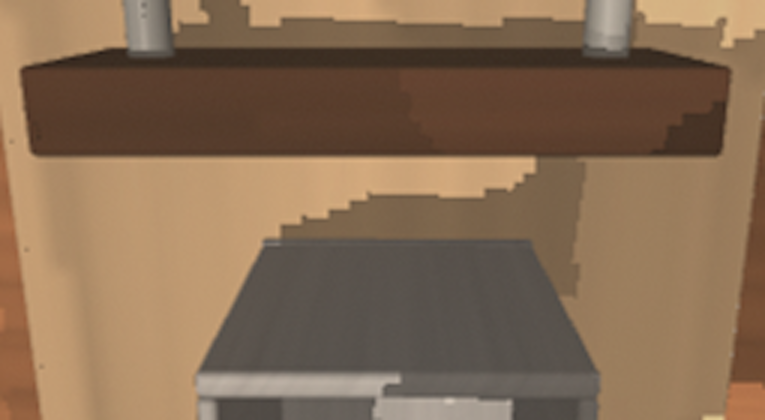

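```bash
python3 - <<'E'
from h import *
from binpose import binpose
c=np.load('cal7.npy',allow_pickle=True).item(); d=np.load('st7.npz')
P=lambda u,v,z:onz('wrist',150+u/3-.33,115+v/3-.33,z,c)
fl,fr,bl,br=P(33,155,.06),P(722,155,.06),P(22,68,.06),P(732,66,.06)
for a,b in((fl,fr),(bl,br)):
    v=a-b; print('mid',(a+b)/2,'w',np.linalg.norm(v),'yaw',np.degrees(np.arctan2(-v[0],v[1])))
binpose([(197,374),(599,373),(265,240),(531,240)],c,d['p'],Ro.from_matrix(d['r']),3,(150,115))
# rim back corners in tool coords w/ z known
for u,v in((197,374),(599,373)):
    X=P(u,v,d['p'][2]+.0304); print('rim in tool',d['r'].T@(X-d['p']))
for u,v in((265,240),(531,240)):
    X=P(u,v,d['p'][2]-.0396); print('foot in tool',d['r'].T@(X-d['p']))
m=(fl+fr)/2; print('bar face mid in tool',d['r'].T@(m-d['p']))
E
```

```text
mid [0.585  0.2583 0.06  ] w 0.10939340851468755 yaw 4.732952464192694
mid [0.5986 0.2595 0.06  ] w 0.10936996168051777 yaw 4.88617895842084
reproj [[-0.4, -0.1], [0.5, 0.1], [0.4, 0.1], [-0.4, -0.0]]
bin origin in tool mm [-12.0077   1.2854  40.9377] bin axes in tool
 [[ 1.     -0.0007  0.0028]
 [-0.0007 -1.     -0.0009]
 [ 0.0028  0.0009 -1.    ]] 
world origin [0.5178 0.2495 0.0178] world z [0.003  0.0001 1.    ]
rim in tool [ 0.0307 -0.0263 -0.0304]
rim in tool [ 0.0309  0.0287 -0.0304]
foot in tool [ 0.0304 -0.0267  0.0396]
foot in tool [0.0304 0.0293 0.0396]
bar face mid in tool [ 0.0556 -0.002  -0.0013]
```

Request:
send_rows:
  increments:
    - [[0.006, -0.004, 0.002, 0, 0, 0], [0.007, 0, 0.002, 0, 0, 0], [0.006, 0, 0.002, 0, 0, 0], [0.003, 0, 0, 0, 0, 0], [0, 0, 0, 0, 0, 0]]

```text
time_s: 12.7
tool_pos: [0.55, 0.258, 0.057]
tool_rot: [-0.002, 0.999, 0.042, 0.003]
ft_force: [0.4, 0.8, -2.0]
opening: 0.64
```

```bash
cat > st.py <<'E'
from h import *
p,r,s=cur(); f=s['ft_force']; m=r.as_matrix()
a=np.radians(4.8); e=np.array([np.cos(a),np.sin(a),0]); n=np.array([-e[1],e[0],0])
d=p-np.array([.585,.2583,p[2]])
print('t',s['time_s'],'z',p[2],'gap mm',-(d@e+.0307)*1000,'lat mm',(d@n-.00125)*1000,'yaw',np.degrees(np.arctan2(m[1,0],m[0,0])),'tilt x,y deg',np.degrees([m[0,2]*e[0]+m[1,2]*e[1],m[0,2]*n[0]+m[1,2]*n[1]]),'F along,lat,z',f@e,f@n,f[2],'T',s['wrist_torque'],'open',s['opening'])
E
python3 st.py; python3 st.py
```

```text
t 12.7 z 0.05701109174632851 gap mm 4.168458959527107 lat mm 1.4218932333092116 yaw 4.773080664117909 tilt x,y deg [0.311  0.2193] F along,lat,z 0.5121839371731416 0.7698767467809207 -2.000901901290571 T [-0.0156  0.0414 -0.0303] open 0.6401040510757969
t 12.7 z 0.05701109174632851 gap mm 4.168458959527107 lat mm 1.4218932333092116 yaw 4.773080664117909 tilt x,y deg [0.311  0.2193] F along,lat,z 0.5121839371731416 0.7698767467809207 -2.000901901290571 T [-0.0156  0.0414 -0.0303] open 0.6401040510757969
```

Request:
send_rows:
  increments:
    - [[0, 0.002, 0.003, -0.005, -0.007, 0], [0, 0, 0, 0, 0, 0]]

```text
time_s: 12.9
tool_pos: [0.5502, 0.2562, 0.0545]
tool_rot: [0.0, 0.999, 0.042, -0.0]
ft_force: [-1.1, -0.5, -2.0]
opening: 0.643
```

```bash
python3 st.py
```

```text
t 12.9 z 0.05454881583618885 gap mm 4.185415667318951 lat mm -0.39728325331297165 yaw 4.758316248015672 tilt x,y deg [-0.0426 -0.033 ] F along,lat,z -1.0958268618580256 -0.4235393578299744 -2.048151263560338 T [-0.0203  0.0185  0.0277] open 0.643255510712452
```

Well aligned. Lowering in small steps until the bin touches lightly.

Request:
send_rows:
  increments:
    - [[0, 0, 0.0015, 0, 0, 0], [0, 0, 0, 0, 0, 0]]

```text
time_s: 13.1
tool_pos: [0.5499, 0.2561, 0.0532]
tool_rot: [0.0, 0.999, 0.042, -0.001]
ft_force: [1.1, -0.2, -2.9]
opening: 0.646
```

Request:
send_rows:
  increments:
    - [[0, 0, 0.001, 0, 0, 0], [0, 0, 0, 0, 0, 0]]

```text
time_s: 13.3
tool_pos: [0.5497, 0.2561, 0.0524]
tool_rot: [0.0, 0.999, 0.042, -0.001]
ft_force: [-0.1, 0.2, -2.2]
opening: 0.644
```

Request:
send_rows:
  increments:
    - [[0, 0, 0.001, 0, 0, 0], [0, 0, 0, 0, 0, 0]]

```text
time_s: 13.5
tool_pos: [0.5498, 0.2562, 0.0525]
tool_rot: [0.0, 0.999, 0.042, -0.001]
ft_force: [-0.4, 0.8, -3.0]
opening: 0.642
```

```bash
python3 st.py
```

```text
t 13.5 z 0.05245781455844589 gap mm 4.5270779860781785 lat mm -0.4014505854884725 yaw 4.7630860045495895 tilt x,y deg [-0.061  -0.0296] F along,lat,z -0.3039337798030066 0.7801790754649522 -2.9571789451298036 T [ 0.0161  0.0268 -0.008 ] open 0.6423667868925754
```

Request:
send_rows:
  increments:
    - [[0, 0, 0.0015, 0, 0, 0]]

```text
time_s: 13.6
tool_pos: [0.5499, 0.2563, 0.0522]
tool_rot: [0.0, 0.999, 0.042, -0.0]
ft_force: [-5.5, -2.5, 13.9]
opening: 0.643
```

Request:
send_rows:
  increments:
    - [[0, 0, 0.002, 0, 0, 0]]

```text
time_s: 13.7
tool_pos: [0.5499, 0.2563, 0.0521]
tool_rot: [0.0, 0.999, 0.042, -0.001]
ft_force: [-6.6, -2.8, 18.9]
opening: 0.648
```

```bash
python3 st.py
```

```text
t 13.7 z 0.05214871560756588 gap mm 4.474089006773204 lat mm -0.2625706113140317 yaw 4.76419966715575 tilt x,y deg [-0.0714 -0.0122] F along,lat,z -6.790347597713163 -2.20039691782586 18.859984341898052 T [-0.8581  1.3979 -0.0052] open 0.6480777061113068
```

Request:
send_rows:
  increments:
    - [[0, 0, -0.0003, 0, 0, 0], [0.002, 0, 0, 0, 0, 0], [0.002, 0, 0, 0, 0, 0]]

```text
time_s: 14.0
tool_pos: [0.553, 0.2568, 0.0527]
tool_rot: [-0.0, 0.999, 0.042, -0.0]
ft_force: [0.5, -0.7, -1.8]
opening: 0.643
```

```bash
python3 st.py
```

```text
t 14.0 z 0.05268976608310081 gap mm 1.273639564592987 lat mm -0.09473325416239974 yaw 4.773876491656326 tilt x,y deg [-0.0318  0.0132] F along,lat,z 0.4073925473837943 -0.7601003023160058 -1.8273221088515998 T [ 0.013  -0.0304 -0.0148] open 0.64265787222473
```

Request:
send_rows:
  increments:
    - [[0.0025, 0, 0, 0, 0, 0], [0.0025, 0, 0, 0, 0, 0], [0.0025, 0, 0, 0, 0, 0]]

```text
time_s: 14.3
tool_pos: [0.5565, 0.257, 0.0524]
tool_rot: [0.001, 0.999, 0.042, -0.003]
ft_force: [-8.2, -1.2, 8.3]
opening: 0.641
```

```bash
python3 st.py
```

```text
t 14.3 z 0.052368606423564903 gap mm -2.178672184768995 lat mm -0.12389039008092631 yaw 4.803160594463659 tilt x,y deg [-0.3697 -0.0544] F along,lat,z -8.295678368986325 -0.5338821995194878 8.32396905571051 T [-0.4066  1.5091  0.0255] open 0.6413049065308731
```

Request:
send_rows:
  increments:
    - [[0.0015, 0, -0.0008, 0, 0.008, 0], [0.002, 0, -0.0003, 0, 0.004, 0]]

```text
time_s: 14.5
tool_pos: [0.5575, 0.2571, 0.0523]
tool_rot: [0.001, 0.999, 0.042, -0.0]
ft_force: [-2.3, -0.5, -0.6]
opening: 0.642
```

```bash
python3 st.py
```

```text
t 14.5 z 0.05231013909346763 gap mm -3.1510308608964435 lat mm -0.15047622443379585 yaw 4.845540375240488 tilt x,y deg [-0.0235 -0.1038] F along,lat,z -2.3620511000990096 -0.27040496126346447 -0.5945520588568514 T [-0.0124  0.7467  0.0974] open 0.6416683785613762
```

Request:
send_rows:
  increments:
    - [[0.003, 0, -0.0003, 0, 0.003, 0], [0.003, 0, -0.0003, 0, 0.003, 0]]

```text
time_s: 14.7
tool_pos: [0.5597, 0.2573, 0.0523]
tool_rot: [0.001, 0.999, 0.043, -0.0]
ft_force: [-7.2, -0.9, 3.8]
opening: 0.64
```

```bash
python3 st.py
```

```text
t 14.7 z 0.05226115460425182 gap mm -5.409894721425949 lat mm -0.17698990418483357 yaw 4.893467171769301 tilt x,y deg [-0.0187 -0.165 ] F along,lat,z -7.27203503291 -0.31949835450813924 3.8214133055604997 T [-0.0735  1.5948  0.1404] open 0.6395827842484286
```

Request:
send_rows:
  increments:
    - [[0.003, 0, -0.0007, 0.003, 0.002, 0.002], [0.003, 0, -0.0005, 0.002, 0.003, 0.001]]

```text
time_s: 14.9
tool_pos: [0.5605, 0.2573, 0.0523]
tool_rot: [0.0, 0.999, 0.042, -0.002]
ft_force: [-9.1, -0.8, 6.2]
opening: 0.643
```

```bash
python3 st.py
```

```text
t 14.9 z 0.05232980925092759 gap mm -6.232266567585857 lat mm -0.16497969057729175 yaw 4.8362710225208465 tilt x,y deg [-0.2258 -0.0316] F along,lat,z -9.109751612338147 -0.03509876744184432 6.203304137000151 T [-0.3426  1.9783  0.1253] open 0.6425456681014775
```

Request:
send_rows:
  increments:
    - [[0.0005, 0, -0.0015, 0, 0.006, 0]]

```text
time_s: 15.0
tool_pos: [0.5593, 0.2571, 0.0526]
tool_rot: [0.001, 0.999, 0.042, -0.001]
ft_force: [-4.9, -0.2, -5.2]
opening: 0.646
```

```bash
python3 st.py; python3 - <<'E'
from h import *
p,r,s=cur(); np.savez('st8.npz',p=p,r=r.as_matrix()); np.save('cal8.npy',env.calibration('wrist'),allow_pickle=True)
a=snap('wrist','w8'); snap('side','s8')
a=cv2.imread('pics/w8.png'); cv2.imwrite('pics/w8c.png',cv2.resize(a[115:255,150:405],(765,420),interpolation=cv2.INTER_CUBIC))
b=cv2.imread('pics/s8.png')[150:220,215:300]; cv2.imwrite('pics/s8c.png',cv2.resize(b,(680,560),interpolation=cv2.INTER_CUBIC))
E
```

```text
t 15.0 z 0.052566378015738005 gap mm -4.952257561403474 lat mm -0.24364616238405512 yaw 4.862457466999222 tilt x,y deg [-0.1527 -0.0769] F along,lat,z -4.895293507928721 0.20162473731914365 -5.1637051861485554 T [-0.0592  0.9953  0.1058] open 0.6459317619879268
```

View pics/w8c.png

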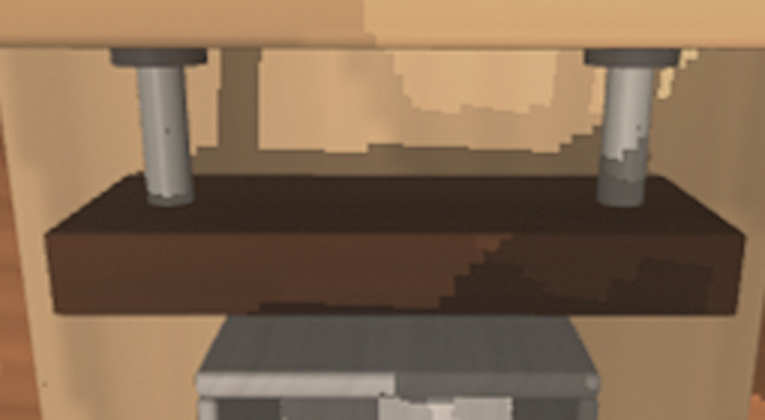

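View pics/s8c.png

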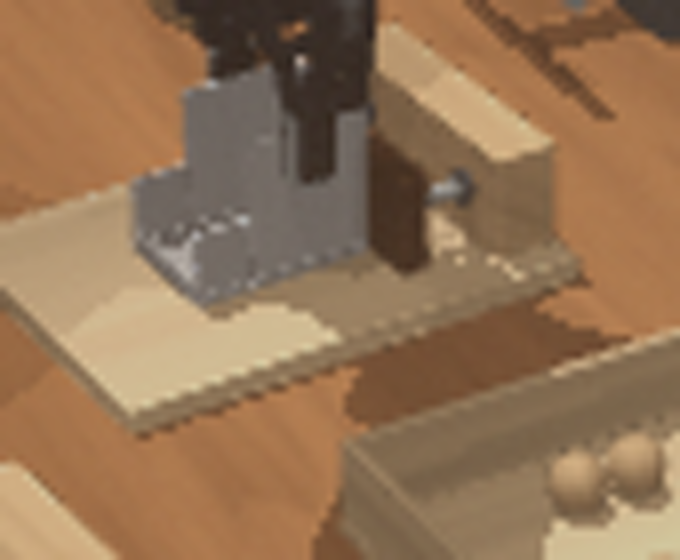

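Request:
send_rows:
  increments:
    - [[0.003, 0, -0.0012, 0, 0.004, 0], [0.003, 0, -0.0009, 0, 0.004, 0]]

```text
time_s: 15.3
tool_pos: [0.5606, 0.2572, 0.0525]
tool_rot: [0.001, 0.999, 0.043, -0.001]
ft_force: [-6.4, -0.8, -1.1]
opening: 0.641
```

```bash
python3 st.py
```

```text
t 15.3 z 0.05254200601662634 gap mm -6.3377645645765135 lat mm -0.2767876219059128 yaw 4.930716099096564 tilt x,y deg [-0.1247 -0.1632] F along,lat,z -6.4194642540615865 -0.2373652813890114 -1.149712432786978 T [-0.1103  1.2626  0.0916] open 0.6407804357722297
```

Request:
send_rows:
  increments:
    - [[0.004, 0, -0.0012, 0.003, 0.004, 0.002], [0.004, 0, -0.0012, 0.002, 0.004, 0.002]]

```text
time_s: 15.5
tool_pos: [0.5626, 0.2574, 0.0526]
tool_rot: [0.0, 0.999, 0.042, -0.002]
ft_force: [-6.9, -1.0, -0.6]
opening: 0.638
```

```bash
python3 st.py
```

```text
t 15.5 z 0.052569632596269705 gap mm -8.30324984916269 lat mm -0.22302889252358596 yaw 4.832574999441359 tilt x,y deg [-0.2325 -0.0417] F along,lat,z -7.00799105793225 -0.40975230950365354 -0.5891097540480016 T [-0.1348  1.6819  0.1268] open 0.6383079937328384
```

Request:
send_rows:
  increments:
    - [[0.004, 0, -0.0011, 0, 0.007, 0], [0.004, 0, -0.001, 0, 0.006, 0]]

```text
time_s: 15.7
tool_pos: [0.564, 0.2575, 0.0525]
tool_rot: [0.001, 0.999, 0.043, -0.002]
ft_force: [-9.2, -1.2, 1.5]
opening: 0.644
```

```bash
python3 st.py
```

```text
t 15.7 z 0.0524967275333108 gap mm -9.665941200699693 lat mm -0.2546512641986489 yaw 4.9134863864571034 tilt x,y deg [-0.189  -0.1561] F along,lat,z -9.309090792883191 -0.422072716213382 1.4535861276988746 T [-0.1607  1.8665  0.0336] open 0.6437939266739648
```

```bash
python3 - <<'E'
from h import *
a=snap('wrist','w9'); snap('side','s9')
a=cv2.imread('pics/w9.png'); cv2.imwrite('pics/w9c.png',cv2.resize(a[115:255,150:405],(765,420),interpolation=cv2.INTER_CUBIC))
b=cv2.imread('pics/s9.png')[150:220,215:300]; cv2.imwrite('pics/s9c.png',cv2.resize(b,(680,560),interpolation=cv2.INTER_CUBIC))
E
python3 st.py;  python3 -c "
from h import *
snap('scene','sc9')"; python3 st.py
```

```text
t 15.8 z 0.05248737846540098 gap mm -9.66530001800929 lat mm -0.23711010772678084 yaw 4.910190616987974 tilt x,y deg [-0.1899 -0.1547] F along,lat,z -8.541380630515022 -0.017363942067490024 0.5049429404879258 T [-0.1734  1.7909  0.0471] open 0.6409780217244506
t 15.85 z 0.05248481256589621 gap mm -9.63259223371991 lat mm -0.27021216916586116 yaw 4.906349362609928 tilt x,y deg [-0.1912 -0.1565] F along,lat,z -9.165410276375024 0.5032803668978987 1.4838655531812615 T [-0.0672  1.8359  0.0239] open 0.6437933577545883
```

View pics/w9c.png

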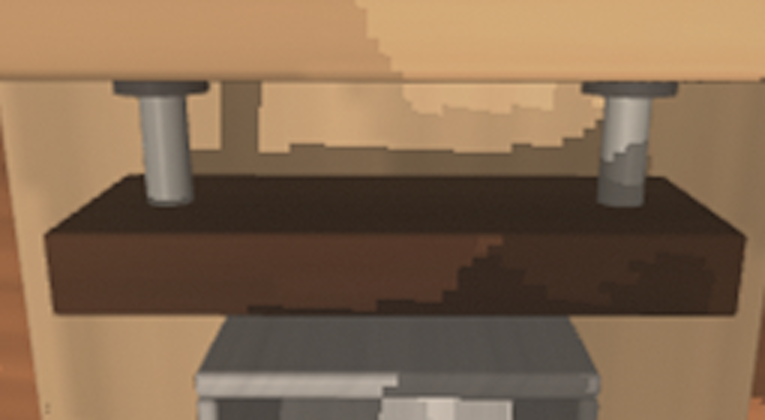

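View pics/s9c.png

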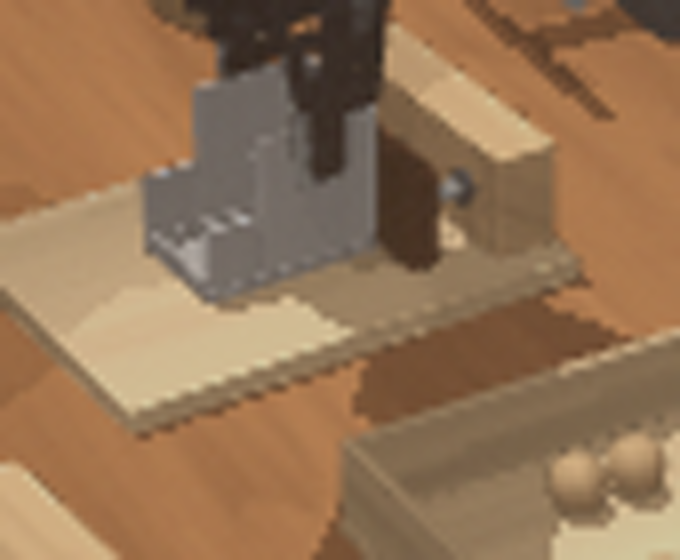

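```bash
python3 - <<'E'
from h import *
c=env.calibration('wrist')
P=lambda u,v,z:onz('wrist',150+u/3-.33,115+v/3-.33,z,c)
a=np.radians(4.8); e=np.array([np.cos(a),np.sin(a),0])
for A,B,ref in((P(55,314,.06),P(739,314,.06),[.585,.2583,.06]),(P(46,233,.06),P(745,234,.06),[.5986,.2595,.06])):
    m=(A+B)/2; v=A-B; print(m,'travel',(m-ref)@e,'w',np.linalg.norm(v),'yaw',np.degrees(np.arctan2(-v[0],v[1])))
p,r,s=cur()
for u,v in((197,374),(599,373)): print('rim in tool',r.as_matrix().T@(P(u,v,p[2]+.0304)-p))
E
```

```text
[0.595  0.2591 0.06  ] travel 0.010062094349603786 w 0.1098750673115052 yaw 4.816006377206392
[0.6083 0.2604 0.06  ] travel 0.0097893648025569 w 0.10900633155803839 yaw 4.748484877113226
rim in tool [ 0.0308 -0.0263 -0.0306]
rim in tool [ 0.0309  0.0286 -0.0304]
```

View pics/sc9.png

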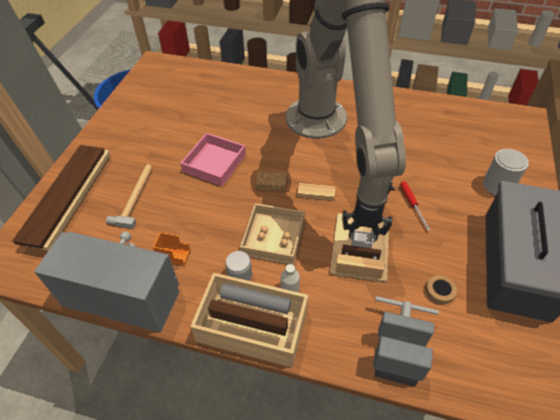

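Vision puts the bar's travel at 9.8–10.1 mm and the arm pose puts it at 9.65 mm. The push is about 9 N and steady, the bin is resting lightly on the board, and nothing else has moved. Handing in.

```bash
python3 - <<'E'
from h import *
print(env.close_job())
E
python3 st.py
```

```text
the job is handed in; nothing more can be done
None
the job is handed in; nothing more can be done
```

The four knobs are in the plywood tray, and the empty bin is standing on the jig's board, held against the stop bar with a steady push. I handed it in at about 15.9 s of the 51 s.

**What I did:** I gripped the bin by its high side walls and tipped it over the tray. The arm could not tip far enough straight ahead, so I tipped it sideways, toward the robot's left. I then stood the bin upright on the board and slid it lightly into the bar.

**Last checks:**

| Check | Result |
|---|---|
| Bar travel | 9.8–10.1 mm by camera, about 9.65 mm from the arm pose |
| Push | 8.5–9.3 N, with the pose unchanged over the last 0.15 s |
| Bin on the board | upright to about 0.2°, with roughly 3 N more than its weight resting on it |
| Bin against the bar | square to about 0.1°, centred to about 0.3 mm, not shifted in the grip |
| Knobs | all four seen in the tray, bin seen empty |
| Other things on the bench | looked unmoved in the last overview picture |

**What went less smoothly:**
- While finding the board, I briefly pressed the bin down with about 20 N.
- During the slide, the bin's back edge caught slightly on the board twice, at under 10 N, with a tool tilt of up to 0.4°. I eased it up each time.
- Force readings are noisy by about 1 N.

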